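# Pack a tissue block in the transit case and drive its self-tapping hatch screw

## Robot

A 6-joint arm with a two-finger parallel gripper is mounted at the origin on a cart in front of the work surface, level with it; the furniture and walls round the work are solid. World frame = base frame: x ahead of the robot, y to its left, z up, the work surface at z = 0. Lengths are in mm, angles in rad, forces in N, time in s.
With the tool pointing down it reaches from about 250 to 800 mm from the base axis. Payload 8.5 kg.
Tool frame: the origin (TCP) lies between the finger pads; the fingertips stand ahead of it and the grasp point (between the pads) lies 5 mm behind it (finger_overhang is the x of the fingertips in the tool frame, in mm); x points along the fingers, z is the direction in which the jaws open and shut, and the axes are right-handed (so a half turn about x gives the same grasp; the last joint's range is limited). The gripper opens to 85 mm and grips with 20 to 120 N. Pads are 22 mm wide; open, the fingers measure 114 mm over their backs; the gripper's body (76 mm by 85 mm) begins 54 mm behind the grasp point. The pads swing forward as they close: fully open they stand 13 mm farther back than shut.
Start: joints at [1.256, 0.238, -0.013, 1.319, 0, 1.571], TCP at [162.539, 499.161, 245.276] pointing down, gripper open.
Joint ranges: [-2.66, 2.66], [-1.03, 1.9], [-1.14, 1.46], [-1.82, 2.27], [-1.45, 1.34], [-3.14, 3.14]. Speed limits (rad/s): [2.22, 2.22, 2.79, 3.14, 3.14, 3.14].

## Interface

Orientations are given as a unit quaternion [x, y, z, w].
In Python, from rig import get_obs, camera, camera_info, job_done, finger_overhang gives the robot as it stands. The module is installed in compiled form; this text tells all that it offers.
- The arm moves only by the tool move_arm, never from a script. Its argument "motion" is a list of rows, each a list of 6 numbers: the shift along the tool's x, y, z in m, then the turn, a rotation vector about the tool's x, y, z in rad. A call has exactly 10 rows; each row shifts and turns the commanded pose from where the row before left it, along the tool's axes as they then stand; what a row does not reach is not made up. A row lasts 1/12 s, in which the tool goes at most 41.7 mm and 7.16 degrees, less where a joint would pass 70% of its speed; a pose out of reach is approached as far as the arm can. A call with a gripper value outside its range is refused whole. "hand" is the closure, from -1 (fully open) to 1 (shut), so that 0 is half open, set as the call begins (left out, the last holds). The fingers move at their own pace and stop on an object; "force" is the grip in N (left out, the last holds). Time passes only in rows, so rows that do not move let the fingers close, or fill a call up. It gives the time, the measured TCP pose, the force and the opening at its end, in the units of the state.
- get_obs(): the state, without advancing time (a new reading comes with each control period).
- camera(name): name is "scene" or "top" or "wrist"; returns (picture, depth): 384x512x3 uint8, red, green, blue; 384x512 float32, mm along the optical axis (not along the pixel's ray), 0 where there is no reading.
- camera_info(name): a dict with "camera_matrix" (3x3 intrinsics, pixels), "k1" (the pictures are not rectified: a ray, as slopes to the right and down, at radius r is drawn at 1 + k1 r^2 times it, then the intrinsics apply), "xyz" and "attitude" of the camera in the world. Camera axes: x right, y down, z forward; pixel columns grow to the right and rows downward; lengths in mm; the calibration is good to about 2 mm. A picture is of the moment at which its call begins: read the wrist's pose just before it. camera_info takes no time and is no camera call; for the wrist camera it gives the pose at the moment of the call.
- job_done(): hands the job in, once; it reports no verdict.
The state is a dict: "t": time; "joint_positions": joint angles; "dq": joint speeds; "tau": joint torques, N m; "ee_pos": TCP position; "ee_rot": TCP orientation; "force": force on the tool from outside, world axes, zero at the start; "torque": the same for the moment, N m; "width": opening from 0.0 (shut) to 1.0 (fully open).
Only numpy, scipy, OpenCV 4.12 (cv2) and the standard library are available. Lean on these libraries where they do the work, as an engineer would, in place of code of your own. Each camera call takes 0.05 s, during which the arm holds its last target.

## Task

Pack the cream paraffin tissue block for transit: flip up the recessed ring pull, lift the flush hatch of the pale case wide open by it, lay the block flat in the foam bay and shut the hatch. Then lock the hatch with its self-tapping thumbscrew: press the knob down firmly while turning it clockwise until the thread bites, and keep turning until its flange is fully home on the hatch. Leave the other things where they are.

Things in the scene. Friction and masses are not known exactly. Their poses are not given: they have to be found in the camera images.
- case: pale grey, nearly white specimen transit case, 230 (x) x 300 (y) x 85 mm high, fixed; origin under its middle, x from its front (label side, nearest the robot) to its hinge side, y left, z up. In its flat top lies a flush dark blue-grey hatch, 144 (x) x 230 (y) x 24 mm thick, hinged along its far (+x) edge, over the foam bay
- bay (a point): a good place to lay the block, on the foam floor (case x -35, y +30 mm, 53 mm below the case's top). The bay spans case x -74 to +51, y -105 to +105 mm, except for a white screw boss, 33 mm wide, at x -45, y -72. The shut hatch is 29 mm above the floor
- hatch_hinge (a point): middle of the hatch's hinge line, level with the case's top; axes as the case's
- hatch (a joint): hatch angle in rad, 0 shut and flush, grows as its front edge rises, stop at 1.85; a stiff hinge, it stays where it is left (about 5 N at the ring or edge moves it)
- hatch_edge (a point): point of the hatch's top face at its front edge, 145 mm from the hinge line, 17 mm right of its middle, between ring pull and knob; turns with the hatch: x axis along the hatch to the hinge line, z out of its top face
- ring (a joint): ring pull angle in rad: 0 lying flat in its recess, grows as it is flipped up, stop at 1.5 (nearly square to the hatch); swings freely and falls flat by itself when the hatch is shut
- ring_bar (a point): middle of the ring pull's free bar: steel, 8 mm thick, straight for 36 mm along y, 5 mm below the hatch top when flat. The pivot lies parallel, 40 mm nearer the front edge (127 mm from the hinge line, 5 mm below the top, 35 mm left of the middle), so the bar swings up and to the front. Recess 20 mm deep, 70 mm wide (y), with 41 mm free behind the bar (+x); ring's side arms 52 mm apart
- knob (a point): black thumbscrew knob on the hatch, 107 mm from the hinge line, 72 mm right of the middle; point on its axis, on top of the 44 mm flange, at the foot of the wing grip (12 mm thick, 40 mm long along this point's x axis, 24 mm high). A spring holds the flange 8.6 mm above the hatch; fingertips can grip the wing and rest on the flange
- screw (a joint): turn of the thumbscrew in rad, clockwise from above positive; starts between 0 and 0.5. Right-hand self-tapping thread: it bites if pressed at least 5 mm down while passing about 0.75, then draws itself down 2.5 mm per rad and comes up tight at home at about 2.45. Takes about 0.1 N m. If the bite was missed, turn it back and try again
- feed (a joint): how far down the thumbscrew is, m: 0 held up by its spring (6 N; 11 N at 5 mm, 14 N at the bottom), 0.0086 flange home on the hatch. Before it bites it can be pressed 5.5 to 7 mm down, meets uncut plastic and springs back when let go; once bitten it stays down
- block_mid (a point): middle of the cream paraffin tissue block, 30 (its x) x 46 (its y) x 22 mm high, lying flat on the bench, about 50 g; grasp across its 30 mm
- vial_mid (a point): middle of a screw vial with a white cap, 23 mm diameter, 48 mm high: not to be disturbed
- stopper_mid (a point): middle of a red-brown rubber stopper, 26 mm diameter, 26 mm high: not to be disturbed
- timer: bench timer, 58 x 66 x 18 mm, lying flat at the right: not to be disturbed; origin under its middle
- marker: blue-capped white marker pen, 14 mm thick, 117 mm long along its y, behind and left of the case: not to be disturbed; origin under its middle
- forceps: steel forceps, 13 mm wide, 122 mm long along their y, lying in front at the right: not to be disturbed; origin under their middle
Mind the look-alikes: they are no part of the job. Leave any blue or red look-alike of the part that bears block_mid alone.

How it is judged:
By the outcome, as a careful person would: the job done as asked, in the order asked, and still so for the second after the job is handed in, with the robot touching nothing.
It also fails if it takes over 72 s, if anything falls off the work surface, if the arm or the gripper's body presses on something with over 40 N, if the wrist force passes 120 N, or if a joint passes its speed limit or range.

## Working session

There is one attempt and no reset: what is moved stays moved. The work goes in short steps, Python scripts to look and compute and a tool call to move; the robot and the scene stay as the last step left them, time stands still between calls to the robot, and variables do not carry over. Pictures are saved under pics/ and viewed, and the job is handed in when it is done.

Besides the shell and the picture viewer there is one more tool, called after "Request:" by a JSON object that holds its "op" and its "data". move_arm: Moves the arm, as the interface text tells. Its arguments: {"type":"object","properties":{"motion":{"type":"array","items":{"type":"array","items":{"type":"number"}}},"hand":{"type":"number"},"force":{"type":"number"}},"required":["motion"]}

```bash
mkdir -p pics
python3 - <<'E'
from rig import *
import cv2,json
o=get_obs();print(o, finger_overhang)
for n in ["scene","top","wrist"]:
    i=camera_info(n);print(n,i)
    p,d=camera(n)
    cv2.imwrite(f"pics/{n}0.png",p[:,:,::-1])
    import numpy as np; np.save(f"pics/{n}0.npy",d); np.save(f"pics/{n}0_rgb.npy",p)
E
```

```text
{'t': 0.0, 'joint_positions': array([ 1.25601745e+00,  2.38764718e-01, -1.42647035e-02,  1.31920813e+00,
        7.99653178e-06,  1.57079052e+00]), 'dq': array([-0.00031498, -0.00094283,  0.00021121, -0.00052213,  0.00148686,
        0.00140923]), 'tau': array([ 9.19141166e-04, -5.38775289e+01,  3.46438122e+01,  1.85788184e-02,
        1.13631131e-04,  6.02925027e-06]), 'ee_pos': array([162.41552443, 498.81929247, 244.68197611]), 'ee_rot': array([-0.41574833,  0.57260277,  0.41515415,  0.5717748 ]), 'force': array([0.46211403, 0.40500454, 0.04231009]), 'torque': array([-0.05642678, -0.04045568,  0.01259642]), 'width': 0.9965133198826386} 14.0
scene {'camera_matrix': array([[408.61880338,   0.        , 247.58885987],
       [  0.        , 408.61880338, 186.79830481],
       [  0.        ,   0.        ,   1.        ]]), 'k1': -0.07815118377136979, 'xyz': array([ -55.22572768, -442.54644175,  755.20657339]), 'attitude': array([ 0.82992539, -0.38054226,  0.17096371, -0.37038202])}
top {'camera_matrix': array([[371.62694408,   0.        , 256.03184428],
       [  0.        , 371.62694408, 194.74703884],
       [  0.        ,   0.        ,   1.        ]]), 'k1': -0.0704265352749144, 'xyz': array([ 324.89356892,   49.28705702, 1180.0480537 ]), 'attitude': array([ 0.70808358, -0.70121073,  0.0559994 , -0.06152415])}
wrist {'camera_matrix': array([[278.91542209,   0.        , 247.95364972],
       [  0.        , 278.91542209, 189.26339461],
       [  0.        ,   0.        ,   1.        ]]), 'k1': -0.06097962865826149, 'xyz': array([ 84.39090616, 524.71654473, 371.88282784]), 'attitude': array([0.79833062, 0.57980254, 0.09513317, 0.13208682])}
```

View pics/scene0.png

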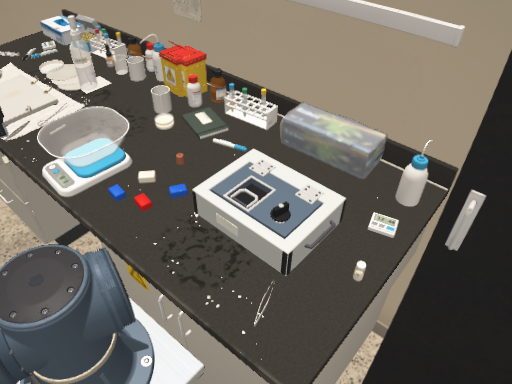

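View pics/top0.png

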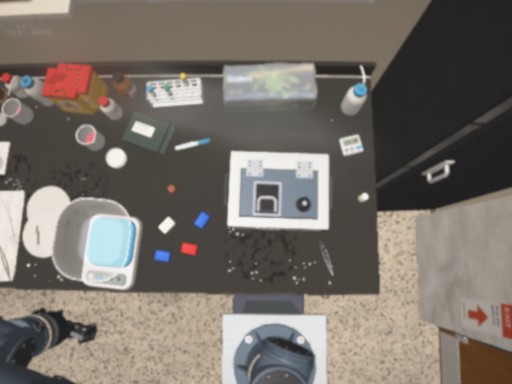

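View pics/wrist0.png

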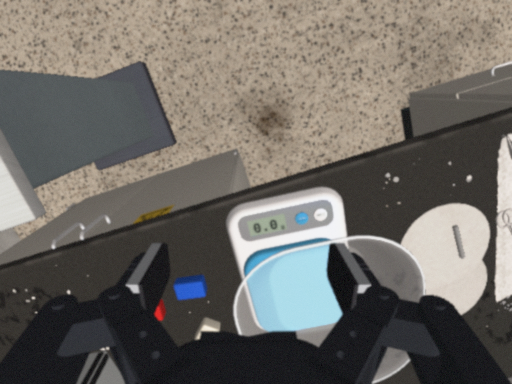

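The cream block is at scene (147,177) / top (166,225). The blue ones at scene (117,191) and (178,190) and the red one at (142,201) are the look-alikes. The case is at scene (270,205), with its ring at (250,195) and knob at (282,212). Next I'll measure them and crop for confirmation.

```bash
cat > h.py <<'E'
import numpy as np, cv2
from rig import *
from scipy.spatial.transform import Rotation as R
np.set_printoptions(precision=3,suppress=True)
def unproj(i,uv,d):
    uv=np.asarray(uv,float).reshape(-1,1,2); K=i["camera_matrix"]
    s=cv2.undistortPoints(uv,K,np.array([i["k1"],0,0,0.]))[:,0]
    d=np.asarray(d,float).reshape(-1,1)
    return R.from_quat(i["attitude"]).apply(np.hstack([s*d,d]))+i["xyz"]
def atz(i,uv,z):
    a=unproj(i,uv,np.full(len(uv),1.)); c=i["xyz"]; r=a-c
    return c+r*((z-c[2])/r[:,2])[:,None]
def proj(i,P):
    q=R.from_quat(i["attitude"]).inv(); rv=q.as_rotvec(); t=-q.apply(i["xyz"])
    return cv2.projectPoints(np.asarray(P,float).reshape(-1,1,3),rv,t,i["camera_matrix"],np.array([i["k1"],0,0,0.]))[0][:,0]
def cloud(i,d):
    v,u=np.mgrid[:384,:512]; P=unproj(i,np.stack([u,v],-1).reshape(-1,2),d.reshape(-1)).reshape(384,512,3)
    return P
E
python3 - <<'E'
from h import *
for n in ["scene","top"]:
    i=camera_info(n);d=np.load(f"pics/{n}0.npy");p=np.load(f"pics/{n}0_rgb.npy")
    P=cloud(i,d)
    # top of the case
    m=(abs(P[...,2]-85)<8)&(P[...,0]>200)&(P[...,0]<800)&(abs(P[...,1])<300)&(d>0)
    n_,l,st,c=cv2.connectedComponentsWithStats(m.astype(np.uint8))
    k=1+np.argmax(st[1:,4]); pts=P[l==k]
    print(n,"case",len(pts),pts[:,2].mean(),cv2.minAreaRect(pts[:,:2].astype(np.float32)))
    # blocks
    m=(P[...,2]>8)&(P[...,2]<40)&(d>0)&(P[...,0]>200)&(P[...,0]<650)
    n_,l,st,c=cv2.connectedComponentsWithStats(m.astype(np.uint8))
    for k in range(1,n_):
        if 25<st[k,4]<900:
            q=P[l==k]; print(c[k],st[k,4],q.mean(0),q[:,2].max(),p[l==k].mean(0))
s=cv2.imread("pics/scene0.png")
cv2.imwrite("pics/c1.png",cv2.resize(s[140:270,180:360],None,fx=4,fy=4,interpolation=2))
cv2.imwrite("pics/c2.png",cv2.resize(s[150:220,90:210],None,fx=6,fy=6,interpolation=2))
t=cv2.imread("pics/top0.png")
cv2.imwrite("pics/c3.png",cv2.resize(t[140:280,220:380],None,fx=4,fy=4,interpolation=2))
E
```

```text
scene case 7756 85.81893538902821 ((526.7307739257812, -8.709060668945312), (304.35760498046875, 234.14260864257812), 88.63658142089844)
[27.459 54.027] 37 [ 606.691 1430.902   12.265] 16.581123739754048 [132.73  128.135 122.919]
[ 8.286 53.02 ] 49 [ 554.071 1515.687   13.215] 18.65481012326086 [186.857 179.837 170.653]
[50.879 68.508] 132 [ 600.2   1204.492   11.707] 18.51991788343946 [215.212 207.061 193.902]
[88.234 84.248] 145 [611.768 929.868  24.34 ] 39.99934965795842 [214.441 208.269 199.014]
[162.611 121.45 ] 180 [627.376 511.191  22.871] 30.93140758960442 [236.878 229.444 209.994]
[ 95.033 137.967] 30 [416.164 578.72   39.223] 39.95804903163048 [190.867 201.567 198.533]
[179.451 157.549] 71 [534.737 326.713  20.283] 29.755380557168905 [140.479  85.254  64.268]
[146.371 175.612] 170 [418.85  336.132  20.026] 27.819552926150322 [222.753 215.641 198.188]
[177.352 189.837] 196 [435.872 225.988  20.073] 26.290779132811622 [ 45.653  95.214 190.173]
[116.38  191.663] 184 [323.302 344.768  20.331] 26.6133577692666 [ 46.56   96.609 191.435]
[143.    201.197] 198 [347.193 260.953  20.
[... 677 characters left out ...]
 -459.443   12.857] 16.67728311853284 [72.  69.6 66.4]
[406.506 181.678] 87 [ 565.593 -421.637   25.243] 39.18870218960501 [41.069 39.448 39.195]
[477.272 180.584] 125 [ 572.052 -658.638   24.915] 39.92879742804962 [33.744 32.816 32.72 ]
[172.    188.404] 52 [537.398 327.299  21.887] 29.359482552272993 [148.404  97.404  79.173]
[202.117 219.538] 145 [439.167 227.709  20.686] 27.581331554958524 [ 75.138 118.131 207.883]
[166.814 224.71 ] 145 [421.584 338.574  20.77 ] 26.353293344961003 [234.138 229.531 218.538]
[189.203 248.351] 148 [348.96  265.046  20.875] 28.08327598833398 [223.676  74.939  71.878]
[162.224 255.651] 152 [325.238 348.597  20.537] 27.221247924975387 [ 75.967 119.02  208.349]
```

View pics/c1.png

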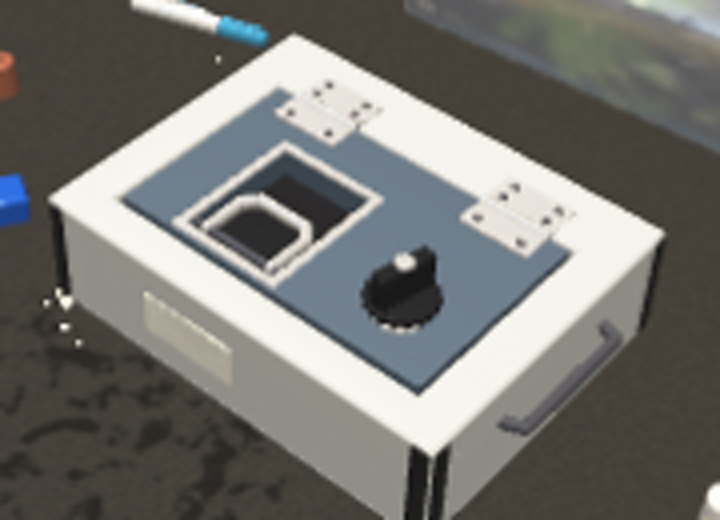

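View pics/c2.png

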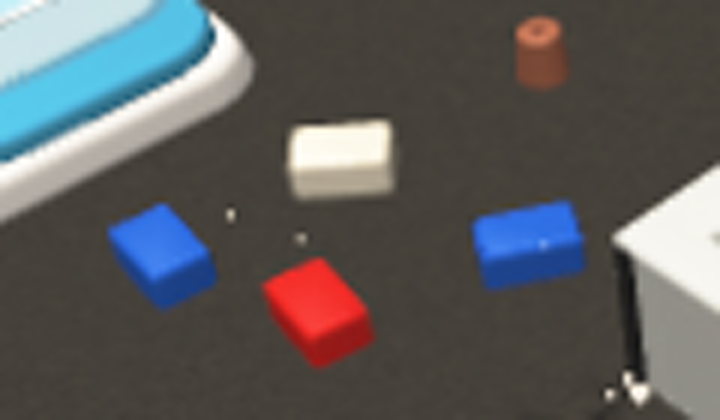

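View pics/c3.png

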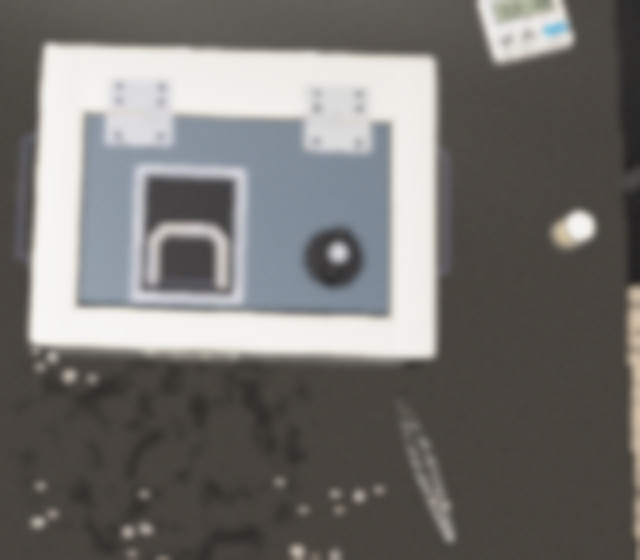

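The crops confirm that the cream block is the only cream-coloured part. The other candidates are blue, blue and red. Next I'll check the case pose by overlay and find the block's yaw.

```bash
cat >> h.py <<'E'
CASE=[527.2,-9.0,-1.35]
def c2w(P,case=None):
    x,y,a=case or CASE
    return R.from_euler('z',a,degrees=True).apply(np.asarray(P,float))+[x,y,0]
E
python3 - <<'E'
from h import *
def poly(im,i,P,c,s,o):
    q=(proj(i,c2w(P))-o)*s; cv2.polylines(im,[np.round(q*16).astype(np.int32)],True,c,1,shift=4)
def rect(x0,x1,y0,y1,z): return [[x0,y0,z],[x1,y0,z],[x1,y1,z],[x0,y1,z]]
for n,o,w,h in [("scene",(180,140),180,140),("top",(215,140),160,110)]:
    i=camera_info(n); im=cv2.imread(f"pics/{n}0.png")[o[1]:o[1]+h,o[0]:o[0]+w]; s=4
    im=cv2.resize(im,None,fx=s,fy=s,interpolation=2)
    o=np.array(o)
    poly(im,i,rect(-115,115,-150,150,85),(0,0,255),s,o)
    poly(im,i,rect(-82,62,-115,115,85),(0,255,255),s,o)
    poly(im,i,rect(-69,-21,9,61,80),(0,255,0),s,o)
    poly(im,i,[[-45+22*np.cos(t),-72+22*np.sin(t),95] for t in np.arange(0,6.2,.3)],(255,0,255),s,o)
    cv2.imwrite(f"pics/ov_{n}.png",im)
    # block
    d=np.load(f"pics/{n}0.npy");P=cloud(i,d);p=np.load(f"pics/{n}0_rgb.npy").astype(int)
    m=(abs(P[...,0]-420)<50)&(abs(P[...,1]-337)<50)&(p[...,0]>190)&(p[...,2]>150)&(P[...,2]>15)
    v,u=np.nonzero(m); q=atz(i,np.stack([u,v],-1).astype(float),22)
    print(n,len(q),q.mean(0),cv2.minAreaRect(q[:,:2].astype(np.float32)))
o=get_obs();print(R.from_quat(o['ee_rot']).as_matrix())
E
```

```text
scene 121 [421.212 339.044  22.   ] ((421.12066650390625, 339.25579833984375), (33.08168411254883, 44.27787399291992), 48.2344970703125)
top 129 [421.629 339.604  22.   ] ((422.1163635253906, 339.3118591308594), (27.281450271606445, 43.98513412475586), 46.54730224609375)
[[-0.    -0.951  0.31 ]
 [-0.001  0.31   0.951]
 [-1.     0.    -0.001]]
```

View pics/ov_scene.png

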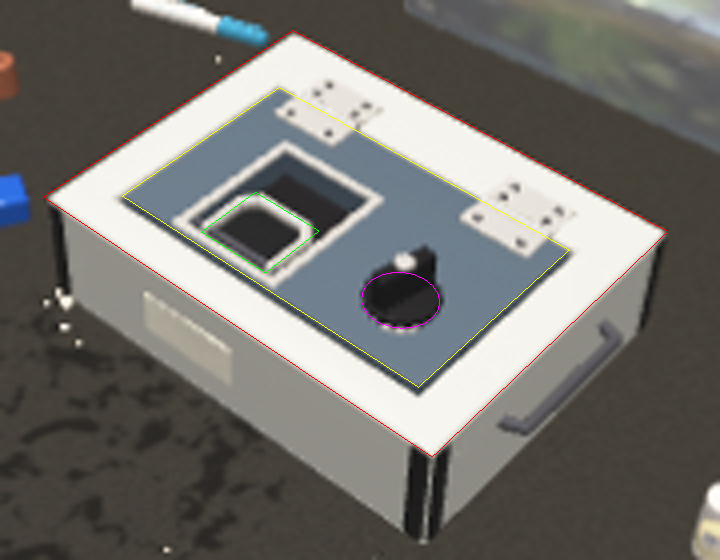

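View pics/ov_top.png

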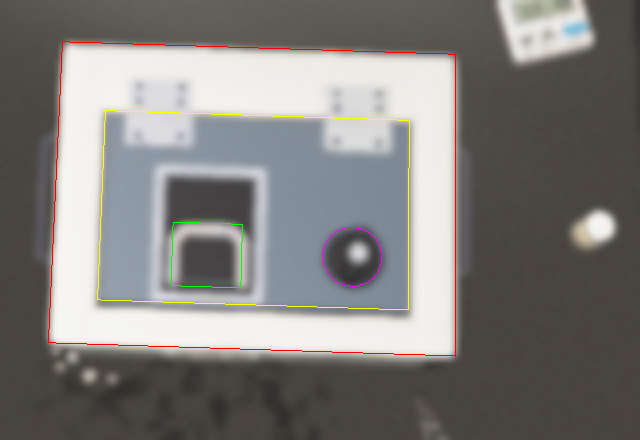

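```bash
cat >> h.py <<'E'
from scipy.linalg import logm,expm
def T(p,q):
    M=np.eye(4); M[:3,:3]=q.as_matrix(); M[:3,3]=p; return M
def down(yaw_deg,pitch_deg=0):
    """tool x down, jaw z at yaw; pitch about world-y-ish(tool y)"""
    a=np.radians(yaw_deg); z=np.array([np.cos(a),np.sin(a),0]); x=np.array([0,0,-1.]); y=np.cross(z,x)
    q=R.from_matrix(np.stack([x,y,z],1))
    return q*R.from_rotvec([0,np.radians(pitch_deg),0])
def rows(p,q,N,p0=None,q0=None):
    o=get_obs()
    A=T(o['ee_pos'] if p0 is None else p0, R.from_quat(o['ee_rot']) if q0 is None else q0)
    D=np.linalg.inv(A)@T(p,q); E=np.real(expm(np.real(logm(D))/N))
    s=E[:3,3]/1000; r=R.from_matrix(E[:3,:3]).as_rotvec()
    print("x%d"%N, np.round(s,5).tolist()+np.round(r,5).tolist(), "mm/row",np.linalg.norm(s)*1000,"deg/row",np.degrees(np.linalg.norm(r)))
E
python3 - <<'E'
from h import *
p=c2w([-25,35,150]);print(p)
rows(p,down(CASE[2]),20)
E
```

```text
[503.032  26.579 150.   ]
x20 [0.00474, -0.03119, -0.00073, 0.06398, -5e-05, 4e-05] mm/row 31.553993807470484 deg/row 3.665576007593431
```

Request:
{"op": "move_arm", "data": {"motion": [[0.0047,-0.0312,-0.0007,0.064,0,0],[0.0047,-0.0312,-0.0007,0.064,0,0],[0.0047,-0.0312,-0.0007,0.064,0,0],[0.0047,-0.0312,-0.0007,0.064,0,0],[0.0047,-0.0312,-0.0007,0.064,0,0],[0.0047,-0.0312,-0.0007,0.064,0,0],[0.0047,-0.0312,-0.0007,0.064,0,0],[0.0047,-0.0312,-0.0007,0.064,0,0],[0.0047,-0.0312,-0.0007,0.064,0,0],[0.0047,-0.0312,-0.0007,0.064,0,0]], "hand": 0.3, "force": 40}}

```text
t: 0.98
ee_pos: [412.3, 318.4, 197.8]
ee_rot: [-0.213, 0.674, 0.213, 0.674]
force: [0.0, 0.9, 0.5]
width: 0.344
```

Request:
{"op": "move_arm", "data": {"motion": [[0.0047,-0.0312,-0.0007,0.064,0,0],[0.0047,-0.0312,-0.0007,0.064,0,0],[0.0047,-0.0312,-0.0007,0.064,0,0],[0.0047,-0.0312,-0.0007,0.064,0,0],[0.0047,-0.0312,-0.0007,0.064,0,0],[0.0047,-0.0312,-0.0007,0.064,0,0],[0.0047,-0.0312,-0.0007,0.064,0,0],[0.0047,-0.0312,-0.0007,0.064,0,0],[0.0047,-0.0312,-0.0007,0.064,0,0],[0.0047,-0.0312,-0.0007,0.064,0,0]]}}

```text
t: 1.82
ee_pos: [503.8, 25.4, 150.9]
ee_rot: [0.01, 0.707, -0.01, 0.707]
force: [-0.1, -0.6, -0.2]
width: 0.354
```

Run:
```python
from h import *
o=get_obs();print(o['t'],o['ee_pos'],o['width'],o['dq'],o['joint_positions']); print(R.from_quat(o['ee_rot']).as_matrix())
i=camera_info("wrist");p,d=camera("wrist");cv2.imwrite("pics/w1.png",p[:,:,::-1])
P=c2w([[-25,17,80],[-25,53,80],[-25,35,80],[-65,35,80],[-45,-72,95],[-82,115,85],[-82,-115,85]]);print(proj(i,P))
o=get_obs();print(o['ee_pos'])
p=c2w([-25,35,83]);rows(p,down(CASE[2]),6)
```

```text
1.8167 [503.782  25.403 150.884] 0.35353316487768605 [-0.742  0.    -0.155 -0.155 -0.002  0.029] [ 0.05   0.255 -0.241  1.075 -0.     1.648]
[[-0.     0.027  1.   ]
 [-0.     1.    -0.027]
 [-1.    -0.    -0.   ]]
[[246.502 228.295]
 [246.248 184.749]
 [246.378 207.129]
 [194.288 207.289]
 [223.531 330.046]
 [160.09   98.698]
 [186.975 355.921]]
[503.058  21.212 150.027]
x6 [0.01117, 0.00091, -2e-05, -0.00177, -0.00026, 0.00044] mm/row 11.206888204099531 deg/row 0.10560804524152377
```

View pics/w1.png

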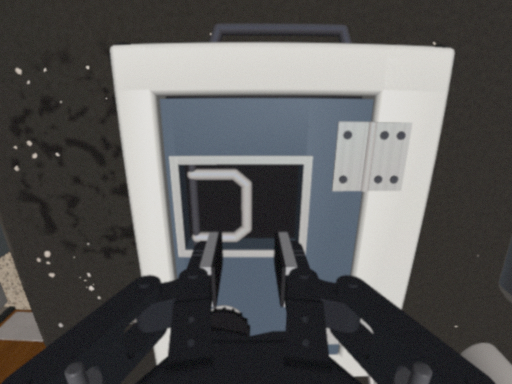

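```bash
cat >> h.py <<'E'
import json
def comp(p,q,rs):
    M=T(p,q)
    for r in rs: M=M@T(np.array(r[:3])*1000,R.from_rotvec(r[3:]))
    return M[:3,3],R.from_matrix(M[:3,:3])
E
python3 - <<'E'
from h import *
o=get_obs();print(o['t'],o['ee_pos'],o['dq'][0])
q0=R.from_matrix(np.array([[0,-.951,.30949],[0,.30949,.951],[-1,0,0]]))
p,q=comp([162.539,499.161,245.276],q0,[[0.0047, -0.0312, -0.0007, 0.064, 0, 0]]*20);print(p,q.as_matrix())
t=c2w([-25,35,83]);rows(t,down(CASE[2]),7,p,q)
E
```

```text
1.8667 [503.058  21.212 150.027] 0.07198886892895463
[503.713  27.017 151.276] [[ 0.     0.024  1.   ]
 [ 0.     1.    -0.024]
 [-1.     0.     0.   ]]
x7 [0.00975, -6e-05, -0.0001, -4e-05, 0.0, -0.0] mm/row 9.754401101193066 deg/row 0.0021958200016801654
```

Request:
{"op": "move_arm", "data": {"motion": [[0,0,0,0,0,0],[0,0,0,0,0,0],[0.0097,0,-0.0001,0,0,0],[0.0097,0,-0.0001,0,0,0],[0.0097,0,-0.0001,0,0,0],[0.0097,0,-0.0001,0,0,0],[0.0097,0,-0.0001,0,0,0],[0.0097,0,-0.0001,0,0,0],[0.0097,0,-0.0001,0,0,0],[0,0,0,0,0,0]]}}

```text
t: 2.7
ee_pos: [501.7, 27.0, 81.2]
ee_rot: [0.008, 0.708, -0.009, 0.706]
force: [-0.7, -0.3, -0.6]
width: 0.35
```

Run:
```python
from h import *
i=camera_info("wrist");p,d=camera("wrist");cv2.imwrite("pics/w2.png",p[:,:,::-1])
o=get_obs();print(o['ee_pos'],o['force'])
print(c2w([-25,35,80]))
```

```text
[502.134  26.964  82.225] [0.489 0.566 0.346]
[503.032  26.579  80.   ]
```

View pics/w2.png

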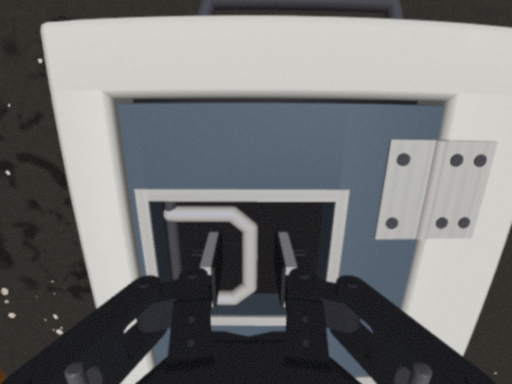

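The fingers straddle the bar, left pad at (212,265) and right pad at (287,265) with the bar at (250,255). I'll close on it.

Request:
{"op": "move_arm", "data": {"motion": [[0,0,0,0,0,0],[0,0,0,0,0,0],[0,0,0,0,0,0],[0,0,0,0,0,0],[0,0,0,0,0,0],[0,0,0,0,0,0],[0,0,0,0,0,0],[0,0,0,0,0,0],[0,0,0,0,0,0],[0,0,0,0,0,0]], "hand": 1, "force": 40}}

```text
t: 3.58
ee_pos: [502.6, 27.0, 83.7]
ee_rot: [0.008, 0.707, -0.009, 0.707]
force: [-5.0, -0.6, 6.5]
width: 0.073
```

Run:
```python
from h import *
# arc in case frame: bar rel pivot; rows in tool frame (x down, z = case x)
th=np.linspace(0,1.45,11)
x=-65+40*np.cos(th); z=80+40*np.sin(th)
for a,b in zip(-np.diff(z),np.diff(x)): print(np.round([a/1000,b/1000],4))
# hatch arc, bar at theta 1.45..1.5
def bar(ph,t=1.5):
    u=-127+40*np.cos(t); v=-5+40*np.sin(t)
    return 62+u*np.cos(ph)+v*np.sin(ph), 85-u*np.sin(ph)+v*np.cos(ph)
ph=np.arange(0,1.81,.06)
x,z=bar(ph); print(len(ph)-1)
for p_,a,b in zip(ph[1:],-np.diff(z),np.diff(x)): print(round(p_,2),np.round([a/1000,b/1000],4))
```

```text
[-0.006 -0.   ]
[-0.006 -0.001]
[-0.005 -0.002]
[-0.005 -0.003]
[-0.005 -0.004]
[-0.004 -0.004]
[-0.003 -0.005]
[-0.003 -0.005]
[-0.002 -0.005]
[-0.001 -0.006]
30
0.06 [-0.007  0.002]
0.12 [-0.007  0.003]
0.18 [-0.007  0.003]
0.24 [-0.007  0.004]
0.3 [-0.007  0.004]
0.36 [-0.006  0.004]
0.42 [-0.006  0.005]
0.48 [-0.006  0.005]
0.54 [-0.005  0.005]
0.6 [-0.005  0.006]
0.66 [-0.005  0.006]
0.72 [-0.004  0.006]
0.78 [-0.004  0.007]
0.84 [-0.004  0.007]
0.9 [-0.003  0.007]
0.96 [-0.003  0.007]
1.02 [-0.002  0.007]
1.08 [-0.002  0.007]
1.14 [-0.001  0.008]
1.2 [-0.001  0.008]
1.26 [-0.001  0.008]
1.32 [-0.     0.008]
1.38 [0.    0.008]
1.44 [0.001 0.008]
1.5 [0.001 0.008]
1.56 [0.002 0.007]
1.62 [0.002 0.007]
1.68 [0.003 0.007]
1.74 [0.003 0.007]
1.8 [0.004 0.007]
```

The pads hold the bar, so I'll flip it up along its arc.

Request:
{"op": "move_arm", "data": {"motion": [[-0.0058,0,-0.0004,0,0,0],[-0.0057,0,-0.0013,0,0,0],[-0.0054,0,-0.0021,0,0,0],[-0.005,0,-0.0028,0,0,0],[-0.0046,0,-0.0035,0,0,0],[-0.004,0,-0.0042,0,0,0],[-0.0034,0,-0.0047,0,0,0],[-0.0027,0,-0.0051,0,0,0],[-0.002,0,-0.0054,0,0,0],[-0.0012,0,-0.0057,0,0,0]]}}

```text
t: 4.42
ee_pos: [472.2, 27.8, 126.5]
ee_rot: [0.009, 0.703, -0.009, 0.711]
force: [4.6, 0.1, 9.3]
width: 0.068
```

Run:
```python
from h import *
p,d=camera("scene");cv2.imwrite("pics/s3.png",cv2.resize(p[80:280,160:400,::-1],None,fx=3,fy=3,interpolation=2))
p,d=camera("wrist");cv2.imwrite("pics/w3.png",p[:,:,::-1])
o=get_obs();print(o['ee_pos'],o['force'],o['width'])
```

```text
[471.115  27.861 126.568] [ 5.522 -1.343 14.633] 0.07073611458244915
```

View pics/s3.png

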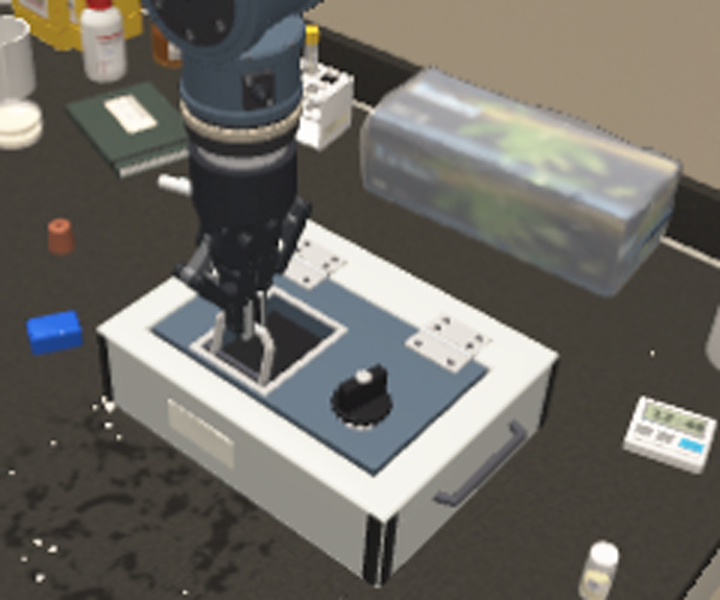

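View pics/w3.png

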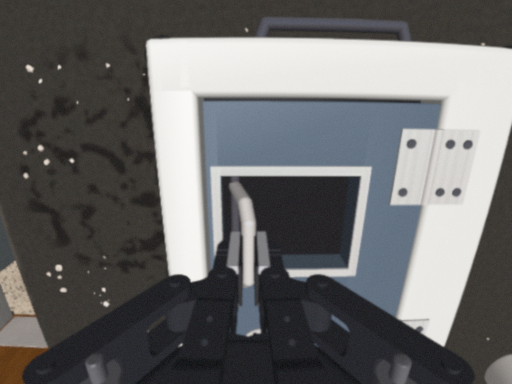

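The ring stands up in the grip, with its bar at crop (248,315). Next I'll lift the hatch along its arc.

Run:
```python
from h import *
def bar(ph,t=1.48):
    u=-127+40*np.cos(t); v=-5+40*np.sin(t)
    return 62+u*np.cos(ph)+v*np.sin(ph), 85-u*np.sin(ph)+v*np.cos(ph)
ph=np.arange(0,1.81,.06)
x,z=bar(ph)
print([[round(a/1000,4),0,round(b/1000,4),0,0,0] for a,b in zip(-np.diff(z),np.diff(x))])
```

```text
[[np.float64(-0.0073), 0, np.float64(0.0023), 0, 0, 0], [np.float64(-0.0072), 0, np.float64(0.0027), 0, 0, 0], [np.float64(-0.007), 0, np.float64(0.0032), 0, 0, 0], [np.float64(-0.0068), 0, np.float64(0.0036), 0, 0, 0], [np.float64(-0.0066), 0, np.float64(0.004), 0, 0, 0], [np.float64(-0.0063), 0, np.float64(0.0044), 0, 0, 0], [np.float64(-0.0061), 0, np.float64(0.0047), 0, 0, 0], [np.float64(-0.0058), 0, np.float64(0.0051), 0, 0, 0], [np.float64(-0.0054), 0, np.float64(0.0054), 0, 0, 0], [np.float64(-0.0051), 0, np.float64(0.0058), 0, 0, 0], [np.float64(-0.0047), 0, np.float64(0.006), 0, 0, 0], [np.float64(-0.0044), 0, np.float64(0.0063), 0, 0, 0], [np.float64(-0.004), 0, np.float64(0.0066), 0, 0, 0], [np.float64(-0.0036), 0, np.float64(0.0068), 0, 0, 0], [np.float64(-0.0032), 0, np.float64(0.007), 0, 0, 0], [np.float64(-0.0027), 0, np.float64(0.0072), 0, 0, 0], [np.float64(-0.0023), 0, np.float64(0.0073), 0, 0, 0], [np.float64(-0.0019), 0, np.float64(0.0075), 0, 0, 0], [np.float64(-0.0014), 0, np.float64(0.0076), 0, 0, 0], [np.float64(-0.001), 0, np.float64(0.0076), 0, 0, 0], [np.float64(-0.0005), 0, np.float64(0.0077), 0, 0, 0], [np.float64(-0.0), 0, np.float64(0.0077), 0, 0, 0], [np.float64(0.0004), 0, np.float64(0.0077), 0, 0, 0], [np.float64(0.0009), 0, np.float64(0.0076), 0, 0, 0], [np.float64(0.0013), 0, np.float64(0.0076), 0, 0, 0], [np.float64(0.0018), 0, np.float64(0.0075), 0, 0, 0], [np.float64(0.0022), 0, np.float64(0.0074), 0, 0, 0], [np.float64(0.0027), 0, np.float64(0.0072), 0, 0, 0], [np.float64(0.0031), 0, np.float64(0.007), 0, 0, 0], [np.float64(0.0035), 0, np.float64(0.0068), 0, 0, 0]]
```

Request:
{"op": "move_arm", "data": {"motion": [[-0.0073,0,0.0023,0,0,0],[-0.0072,0,0.0027,0,0,0],[-0.007,0,0.0032,0,0,0],[-0.0068,0,0.0036,0,0,0],[-0.0066,0,0.004,0,0,0],[-0.0063,0,0.0044,0,0,0],[-0.0061,0,0.0047,0,0,0],[-0.0058,0,0.0051,0,0,0],[-0.0054,0,0.0054,0,0,0],[-0.0051,0,0.0058,0,0,0]]}}

```text
t: 5.35
ee_pos: [506.9, 26.8, 186.6]
ee_rot: [0.008, 0.709, -0.008, 0.705]
force: [-7.1, 2.1, -2.9]
width: 0.066
```

Run:
```python
from h import *
p,d=camera("scene");cv2.imwrite("pics/s4.png",cv2.resize(p[80:280,160:400,::-1],None,fx=3,fy=3,interpolation=2))
o=get_obs();print(o['ee_pos'],o['force'],o['width'],R.from_quat(o['ee_rot']).as_matrix()[:,0])
```

```text
[508.769  26.82  187.611] [-4.268  0.69   0.61 ] 0.06452553393701083 [-0.002 -0.    -1.   ]
```

View pics/s4.png

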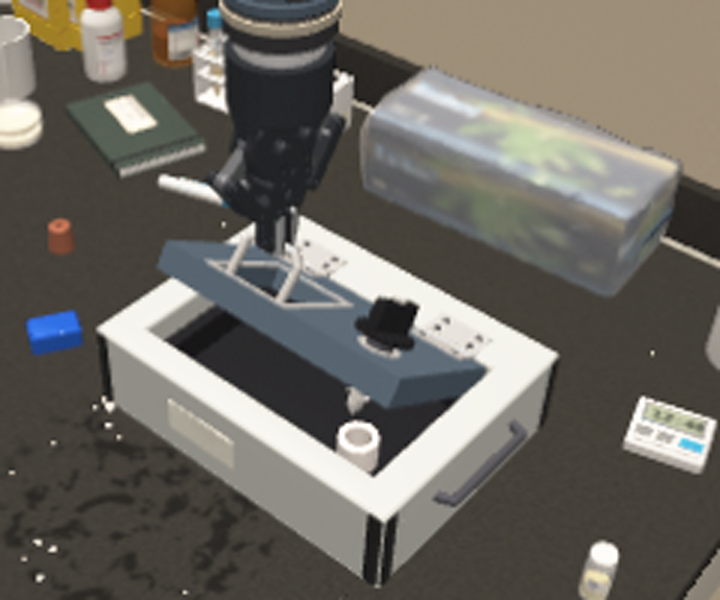

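The hatch is up about 0.6 rad with the ring held. Continuing the arc.

Request:
{"op": "move_arm", "data": {"motion": [[-0.0047,0,0.006,0,0,0],[-0.0044,0,0.0063,0,0,0],[-0.004,0,0.0066,0,0,0],[-0.0036,0,0.0068,0,0,0],[-0.0032,0,0.007,0,0,0],[-0.0027,0,0.0072,0,0,0],[-0.0023,0,0.0073,0,0,0],[-0.0019,0,0.0075,0,0,0],[-0.0014,0,0.0076,0,0,0],[-0.001,0,0.0076,0,0,0]]}}

```text
t: 6.23
ee_pos: [577.9, 25.1, 216.5]
ee_rot: [0.008, 0.708, -0.009, 0.706]
force: [-7.5, 0.4, 2.9]
width: 0.068
```

Request:
{"op": "move_arm", "data": {"motion": [[-0.0005,0,0.0077,0,0,0],[0,0,0.0077,0,0,0],[0.0004,0,0.0077,0,0,0],[0.0009,0,0.0076,0,0,0],[0.0013,0,0.0076,0,0,0],[0.0018,0,0.0075,0,0,0],[0.0022,0,0.0074,0,0,0],[0.0027,0,0.0072,0,0,0],[0.0031,0,0.007,0,0,0],[0,0,0,0,0,0]]}}

```text
t: 7.07
ee_pos: [648.1, 23.3, 204.1]
ee_rot: [0.008, 0.706, -0.009, 0.708]
force: [3.5, -0.6, 0.9]
width: 0.055
```

Run:
```python
from h import *
p,d=camera("scene");cv2.imwrite("pics/s5.png",cv2.resize(p[60:280,160:400,::-1],None,fx=2.7,fy=2.7,interpolation=2))
o=get_obs();print(o['ee_pos'],o['force'],o['width'],R.from_quat(o['ee_rot']).as_matrix()[:,0])
```

```text
[647.667  23.288 204.195] [ 4.026 -1.549  0.733] 0.060033402384850214 [ 0.002 -0.    -1.   ]
```

View pics/s5.png

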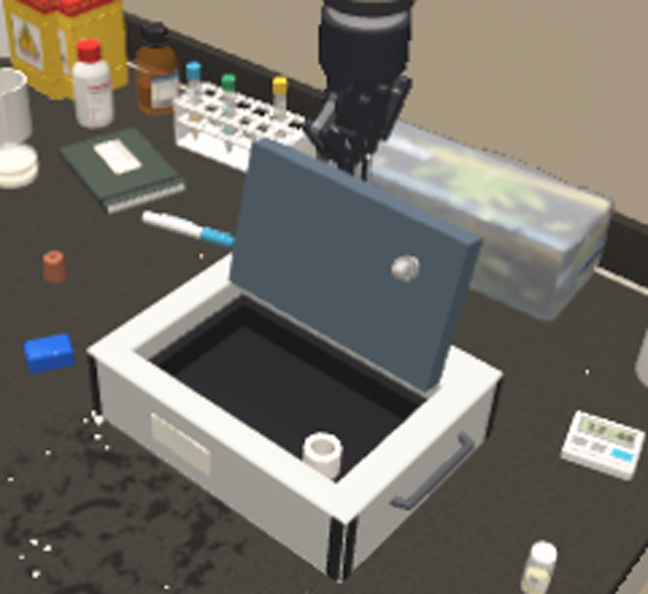

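The hatch is wide open at about 1.75 rad. I'll let go of the ring and rise clear.

Request:
{"op": "move_arm", "data": {"motion": [[0,0,0,0,0,0],[0,0,0,0,0,0],[0,0,0,0,0,0],[-0.005,0,0,0,0,0],[-0.01,0,0,0,0,0],[-0.015,0,0,0,0,0],[-0.015,0,0,0,0,0],[-0.015,0,0,0,0,0],[-0.02,0,0,0,0,0],[-0.02,0,0,0,0,0]], "hand": 0.6}}

```text
t: 7.95
ee_pos: [645.8, 23.6, 306.0]
ee_rot: [0.008, 0.707, -0.008, 0.707]
force: [0.0, 0.4, 0.6]
width: 0.199
```

Run:
```python
from h import *
o=get_obs();print(o['ee_pos'],o['force'],o['width'],o['joint_positions'])
# to above block, jaw yaw: options
rows([421.3,339.3,120],down(47),20)
rows([421.3,339.3,120],down(47),16)
```

```text
[645.813  23.585 305.951] [0.021 0.421 0.588] 0.19850330005262076 [ 0.037  0.452  0.459  1.577 -0.     1.631]
x20 [0.0093, 0.01938, -0.00477, -0.04221, 1e-05, 1e-05] mm/row 22.01595810414057 deg/row 2.4186431006316313
x16 [0.01162, 0.02419, -0.00609, -0.05277, 2e-05, 1e-05] mm/row 27.519002915344448 deg/row 3.0233038757895394
```

Request:
{"op": "move_arm", "data": {"motion": [[0,0.0242,-0.0061,-0.0528,0,0],[0,0.0242,-0.0061,-0.0528,0,0],[0,0.0242,-0.0061,-0.0528,0,0],[0,0.0242,-0.0061,-0.0528,0,0],[0,0.0242,-0.0061,-0.0528,0,0],[0,0.0242,-0.0061,-0.0528,0,0],[0,0.0242,-0.0061,-0.0528,0,0],[0,0.0242,-0.0061,-0.0528,0,0],[0,0.0242,-0.0061,-0.0528,0,0],[0,0.0242,-0.0061,-0.0528,0,0]], "hand": -0.2}}

```text
t: 8.78
ee_pos: [535.7, 245.6, 305.2]
ee_rot: [-0.177, 0.684, 0.177, 0.685]
force: [-0.1, 0.3, -0.0]
width: 0.605
```

Request:
{"op": "move_arm", "data": {"motion": [[0.026,0.0242,-0.0061,-0.0528,0,0],[0.031,0.0242,-0.0061,-0.0528,0,0],[0.031,0.0242,-0.0061,-0.0528,0,0],[0.031,0.0242,-0.0061,-0.0528,0,0],[0.031,0.0242,-0.0061,-0.0528,0,0],[0.031,0.0242,-0.0061,-0.0528,0,0],[0.005,0,0,0,0,0],[0,0,0,0,0,0],[0,0,0,0,0,0],[0,0,0,0,0,0]]}}

```text
t: 9.62
ee_pos: [423.0, 339.7, 119.9]
ee_rot: [-0.282, 0.648, 0.282, 0.65]
force: [-0.1, 0.4, 0.7]
width: 0.603
```

Run:
```python
from h import *
o=get_obs();print(o['ee_pos'],o['force'],o['width'],R.from_quat(o['ee_rot']).as_matrix()[:,2],o['dq'])
i=camera_info("wrist");p,d=camera("wrist");cv2.imwrite("pics/w6.png",p[:,:,::-1])
P=p.astype(int)
m=(P.min(2)>130)&(P[...,0]-P[...,2]>4)&(P[...,0]-P[...,2]<60)
n,l,st,c=cv2.connectedComponentsWithStats(m.astype(np.uint8))
for k in range(1,n):
    if st[k,4]>200:
        v,u=np.nonzero(l==k); q=atz(i,np.stack([u,v],-1).astype(float),22);print(c[k],st[k,4],q.mean(0)[:2],cv2.minAreaRect(q[:,:2].astype(np.float32)))
```

```text
[422.996 339.711 119.936] [-0.088  0.441  0.691] 0.6025936182822139 [0.683 0.731 0.003] [-0.007 -0.003 -0.001 -0.006  0.002 -0.001]
[31.785 15.107] 1858 [209.022 320.13 ] ((212.6636505126953, 320.3537902832031), (59.59332275390625, 25.803651809692383), 42.77452850341797)
[288.334  67.426] 1754 [370.465 432.457] ((374.29791259765625, 432.4311828613281), (15.886885643005371, 130.31497192382812), 89.62678527832031)
[456.706 105.074] 13057 [482.673 516.27 ] ((466.74542236328125, 507.10162353515625), (129.3245086669922, 123.9148941040039), 61.184730529785156)
[247.43  190.724] 1788 [419.955 342.877] ((420.3534240722656, 342.8335266113281), (29.649831771850586, 48.10330581665039), 47.38064193725586)
[503.824 226.63 ] 665 [614.056 496.957] ((615.0457153320312, 494.5091247558594), (18.880224227905273, 60.91339111328125), 65.9397964477539)
[487.767 326.821] 1006 [722.164 429.374] ((722.7239379882812, 429.7662658691406), (55.90266036987305, 36.15081024169922), 70.2844009399414)
```

View pics/w6.png

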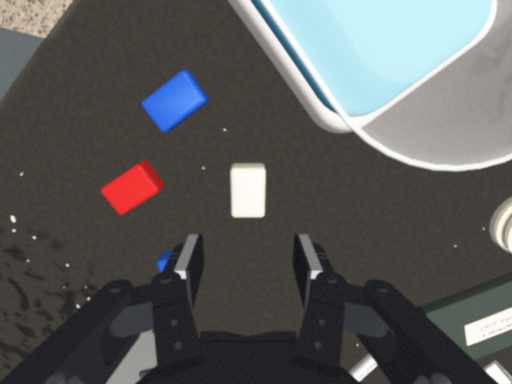

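The block lies at (247,190), square between the fingers. I'll go down 102 mm.

Request:
{"op": "move_arm", "data": {"motion": [[0.013,0.001,0,0,0,0],[0.013,0.001,0,0,0,0],[0.013,0,0,0,0,0],[0.013,0,0,0,0,0],[0.013,0,0,0,0,0],[0.013,0,0,0,0,0],[0.012,0,0,0,0,0],[0.009,0,0,0,0,0],[0.003,0,0,0,0,0],[0,0,0,0,0,0]]}}

```text
t: 10.5
ee_pos: [420.3, 340.3, 16.0]
ee_rot: [-0.282, 0.649, 0.282, 0.648]
force: [0.4, -0.3, -0.6]
width: 0.598
```

Request:
{"op": "move_arm", "data": {"motion": [[0,0,0,0,0,0],[0,0,0,0,0,0],[0,0,0,0,0,0],[0,0,0,0,0,0],[0,0,0,0,0,0],[0,0,0,0,0,0],[0,0,0,0,0,0],[-0.004,0,0,0,0,0],[-0.008,0,0,0,0,0],[-0.01,0,0,0,0,0]], "hand": 1, "force": 30}}

```text
t: 11.33
ee_pos: [419.4, 340.3, 38.4]
ee_rot: [-0.282, 0.649, 0.282, 0.648]
force: [-0.2, -0.5, -0.7]
width: 0.341
```

Run:
```python
from h import *
o=get_obs();print(o['ee_pos'],o['force'],o['width'],R.from_quat(o['ee_rot']).as_matrix()[:,2],o['joint_positions'])
print(c2w([-35,30,0]))
rows(list(c2w([-35,30,0])[:2])+[145],down(CASE[2]),14)
```

```text
[419.424 340.312  38.425] [-0.223 -0.457 -0.695] 0.34063331114947737 [ 0.682  0.732 -0.001] [ 0.682  0.416 -0.324  0.832  0.     1.432]
[492.917  21.816   0.   ]
x14 [-0.00761, -0.02356, -0.00483, 0.06031, -9e-05, 2e-05] mm/row 25.228765104477713 deg/row 3.455761891782834
```

Request:
{"op": "move_arm", "data": {"motion": [[-0.018,-0.0236,-0.0048,0.0603,0,0],[-0.018,-0.0236,-0.0048,0.0603,0,0],[-0.018,-0.0236,-0.0048,0.0603,0,0],[-0.018,-0.0236,-0.0048,0.0603,0,0],[-0.018,-0.0236,-0.0048,0.0603,0,0],[-0.017,-0.0236,-0.0048,0.0603,0,0],[0,-0.0236,-0.0048,0.0603,0,0],[0,-0.0236,-0.0048,0.0603,0,0],[0,-0.0236,-0.0048,0.0603,0,0],[0,-0.0236,-0.0048,0.0603,0,0]]}}

```text
t: 12.17
ee_pos: [501.3, 116.5, 146.3]
ee_rot: [-0.076, 0.703, 0.076, 0.703]
force: [0.5, 0.1, -0.8]
width: 0.344
```

Request:
{"op": "move_arm", "data": {"motion": [[0,-0.0236,-0.0048,0.0603,0,0],[0,-0.0236,-0.0048,0.0603,0,0],[0,-0.0236,-0.0048,0.0603,0,0],[0,-0.0236,-0.0048,0.0603,0,0],[0,0,0,0,0,0],[0,0,0,0,0,0],[0.005,0,0,0,0,0],[0.01,0,0,0,0,0],[0.01,0,0,0,0,0],[0.01,0,0,0,0,0]]}}

```text
t: 13.0
ee_pos: [494.1, 22.9, 109.7]
ee_rot: [0.008, 0.707, -0.007, 0.707]
force: [-0.5, 0.6, -0.1]
width: 0.345
```

Run:
```python
from h import *
o=get_obs();print(o['ee_pos'],o['force'],o['width'],R.from_quat(o['ee_rot']).as_matrix()[:,2])
p,d=camera("scene");cv2.imwrite("pics/s7.png",cv2.resize(p[60:280,160:400,::-1],None,fx=2.7,fy=2.7,interpolation=2))
rows(list(c2w([-35,30,0])[:2])+[50.5],down(CASE[2]),7)
```

```text
[494.093  22.872 109.74 ] [-0.48  0.59 -0.13] 0.34521475005506286 [ 1.    -0.021  0.   ]
x7 [0.0082, -0.00015, -1e-05, 0.00035, -0.00032, 0.0] mm/row 8.203226844205137 deg/row 0.027170054540922018
```

View pics/s7.png

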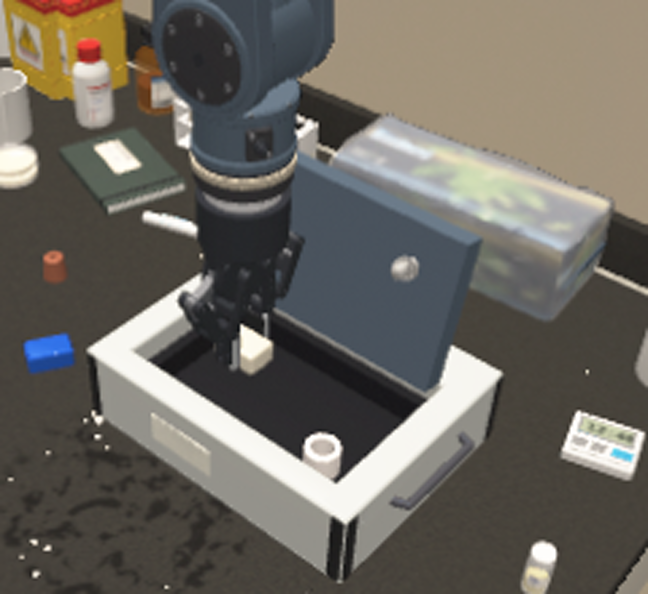

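The block hangs over the bay. I'll lower it 60 mm, nudging 8 mm back from the front wall so the fingers have room.

Request:
{"op": "move_arm", "data": {"motion": [[0.003,0,0.004,0,0,0],[0.009,0,0.004,0,0,0],[0.009,0,0,0,0,0],[0.009,0,0,0,0,0],[0.009,0,0,0,0,0],[0.008,0,0,0,0,0],[0.006,0,0,0,0,0],[0.004,0,0,0,0,0],[0.003,0,0,0,0,0],[0,0,0,0,0,0]]}}

```text
t: 13.88
ee_pos: [501.6, 21.5, 49.6]
ee_rot: [0.008, 0.707, -0.008, 0.707]
force: [-0.1, -0.1, -0.5]
width: 0.349
```

Request:
{"op": "move_arm", "data": {"motion": [[0.001,0,0,0,0,0],[0,0,0,0,0,0],[0,0,0,0,0,0],[0,0,0,0,0,0],[-0.004,0,0,0,0,0],[-0.012,0,0,0,0,0],[-0.02,0,0,0,0,0],[-0.025,0,0,0,0,0],[-0.025,0,0,0,0,0],[-0.025,0,0,0,0,0]], "hand": 0.1}}

```text
t: 14.72
ee_pos: [501.7, 21.6, 161.7]
ee_rot: [0.008, 0.707, -0.008, 0.707]
force: [1.0, -0.4, 0.9]
width: 0.448
```

Run:
```python
from h import *
o=get_obs();print(o['ee_pos'],o['force'],o['width'],o['joint_positions'])
p,d=camera("wrist");cv2.imwrite("pics/w8.png",p[:,:,::-1])
i=camera_info("scene");p,d=camera("scene");cv2.imwrite("pics/s8.png",cv2.resize(p[60:280,160:400,::-1],None,fx=2.7,fy=2.7,interpolation=2)); np.save("pics/s8.npy",d)
P=cloud(i,d); C=R.from_euler('z',-CASE[2],degrees=True).apply(P.reshape(-1,3)-[CASE[0],CASE[1],0]).reshape(P.shape)
# hatch underside plane: points with case x 40..120, z 110..220
m=(C[...,0]>40)&(C[...,0]<130)&(C[...,2]>110)&(C[...,2]<235)&(C[...,1]>-105)&(C[...,1]<-10)&(d>0)
q=C[m]; c=np.polyfit(q[:,2],q[:,0],1); print(len(q),"dx/dz",c, "phi",np.pi/2+np.arctan(c[0]), q[:,2].max(), np.std(q[:,0]-np.polyval(c,q[:,2])))
```

```text
[501.675  21.596 161.686] [ 0.956 -0.368  0.937] 0.4475729762000047 [ 0.043  0.243 -0.228  1.1   -0.     1.637]
1996 dx/dz [ 0.262 13.209] phi 1.8274284890776098 234.59783825289003 5.080337247295176
```

View pics/w8.png

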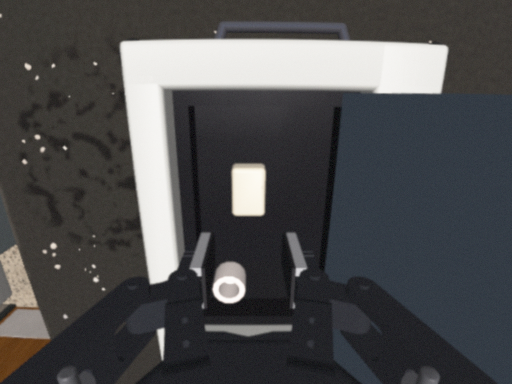

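View pics/s8.png

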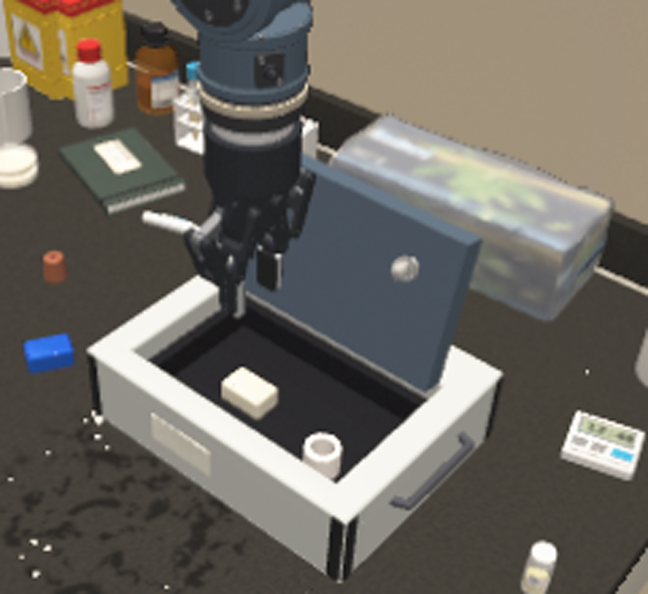

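The block lies flat in the bay at wrist (248,190) and scene crop (250,392). Next I'll go round behind the hatch with the fingers shut.

Request:
{"op": "move_arm", "data": {"motion": [[-0.025,0,0,0,0,0],[-0.04,0,0,0,0,0],[-0.04,0,0,0,0,0],[-0.035,0,0,0,0,0],[0,-0.0078,0.0247,0,0,0],[0,-0.0078,0.0247,0,0,0],[0,-0.0078,0.0247,0,0,0],[0,-0.0078,0.0247,0,0,0],[0,-0.0078,0.0247,0,0,0],[0,-0.0078,0.0247,0,0,0]], "hand": 1, "force": 40}}

```text
t: 15.65
ee_pos: [649.9, -29.1, 299.6]
ee_rot: [0.008, 0.707, -0.008, 0.707]
force: [0.5, -1.0, -0.1]
width: -0.001
```

Request:
{"op": "move_arm", "data": {"motion": [[0,0,0,0,0,0],[0,0,0,0,0,0],[0.01,0,0,0,0,0],[0.015,0,0,0,0,0],[0.015,0,0,0,0,0],[0.015,0,0,0,0,0],[0.015,0,0,0,0,0],[0.01,0,0,0,0,0],[0,0,0,0,0,0],[0,0,0,0,0,0]]}}

```text
t: 16.48
ee_pos: [648.3, -28.4, 220.4]
ee_rot: [0.008, 0.707, -0.008, 0.707]
force: [0.4, 0.0, -0.2]
width: -0.001
```

Run:
```python
from h import *
o=get_obs();print(o['ee_pos'],o['force'],o['width'],o['joint_positions'])
print("target",c2w([122,-17,220]))
i=camera_info("wrist");p,d=camera("wrist");cv2.imwrite("pics/w9.png",p[:,:,::-1])
def hp(r,y,ph): return [62-r*np.cos(ph),y,85+r*np.sin(ph)]
for ph in (1.7,1.75,1.8,1.85): print(ph,proj(i,c2w([hp(145,-115,ph),hp(145,-17,ph),hp(145,115,ph)])).tolist())
```

```text
[648.259 -28.387 220.366] [ 0.351  0.042 -0.195] -0.0011777026007020045 [-0.044  0.464  0.261  1.369 -0.     1.55 ]
target [648.766 -28.87  220.   ]
1.7 [[183.3459989487008, 398.778037128235], [166.344858068148, 269.8600435965492], [136.43310560440818, -40.294900355712116]]
1.75 [[194.8221455273254, 397.31859453760467], [180.94827523192765, 268.7019305209985], [156.48502274376295, -39.79096237466729]]
1.8 [[206.1819277634301, 395.2829285988948], [195.40135380339828, 267.12283662689407], [176.3954917811633, -38.685762234792776]]
1.85 [[217.33239773104938, 392.69890567210115], [209.55697808914465, 265.15031207305213], [195.88393101474546, -37.02048399287142]]
```

View pics/w9.png

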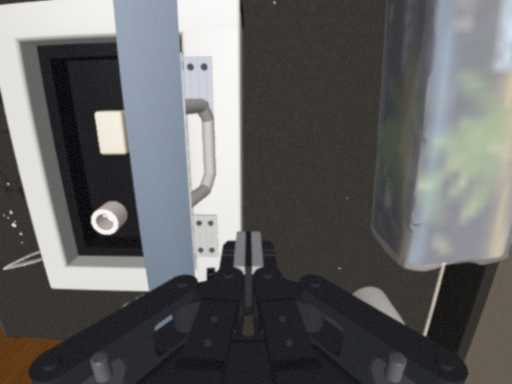

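Run:
```python
from h import *
ph=np.linspace(1.8,0.0,29)
x=62-132*np.cos(ph)+12; z=85+132*np.sin(ph)+14
x=np.r_[122.,x]; z=np.r_[220.,z]
L=[[round(float(a)/1000,4),0,round(float(b)/1000,4),0,0,0] for a,b in zip(-np.diff(z),np.diff(x))]
for k in range(0,30,10): print(L[k:k+10])
```

```text
[[-0.0075, 0, -0.018, 0, 0, 0], [-0.0017, 0, -0.0083, 0, 0, 0], [-0.0011, 0, -0.0084, 0, 0, 0], [-0.0006, 0, -0.0085, 0, 0, 0], [-0.0, 0, -0.0085, 0, 0, 0], [0.0005, 0, -0.0085, 0, 0, 0], [0.0011, 0, -0.0084, 0, 0, 0], [0.0016, 0, -0.0083, 0, 0, 0], [0.0021, 0, -0.0082, 0, 0, 0], [0.0026, 0, -0.0081, 0, 0, 0]]
[[0.0032, 0, -0.0079, 0, 0, 0], [0.0037, 0, -0.0077, 0, 0, 0], [0.0041, 0, -0.0074, 0, 0, 0], [0.0046, 0, -0.0071, 0, 0, 0], [0.0051, 0, -0.0068, 0, 0, 0], [0.0055, 0, -0.0065, 0, 0, 0], [0.0059, 0, -0.0061, 0, 0, 0], [0.0063, 0, -0.0057, 0, 0, 0], [0.0066, 0, -0.0053, 0, 0, 0], [0.007, 0, -0.0049, 0, 0, 0]]
[[0.0072, 0, -0.0044, 0, 0, 0], [0.0075, 0, -0.0039, 0, 0, 0], [0.0078, 0, -0.0034, 0, 0, 0], [0.008, 0, -0.0029, 0, 0, 0], [0.0081, 0, -0.0024, 0, 0, 0], [0.0083, 0, -0.0019, 0, 0, 0], [0.0084, 0, -0.0014, 0, 0, 0], [0.0084, 0, -0.0008, 0, 0, 0], [0.0085, 0, -0.0003, 0, 0, 0]]
```

Request:
{"op": "move_arm", "data": {"motion": [[-0.0075,0,-0.018,0,0,0],[-0.0017,0,-0.0083,0,0,0],[-0.0011,0,-0.0084,0,0,0],[-0.0006,0,-0.0085,0,0,0],[0,0,-0.0085,0,0,0],[0.0005,0,-0.0085,0,0,0],[0.0011,0,-0.0084,0,0,0],[0.0016,0,-0.0083,0,0,0],[0.0021,0,-0.0082,0,0,0],[0.0026,0,-0.0081,0,0,0]]}}

```text
t: 17.37
ee_pos: [554.8, -26.5, 222.8]
ee_rot: [0.008, 0.707, -0.008, 0.707]
force: [1.9, -0.3, 2.0]
width: 0.0
```

Run:
```python
from h import *
p,d=camera("scene");cv2.imwrite("pics/s10.png",cv2.resize(p[60:280,160:400,::-1],None,fx=2.7,fy=2.7,interpolation=2))
o=get_obs();print(o['ee_pos'],o['force'],o['torque'])
```

```text
[553.035 -26.402 222.302] [-0.77  -0.717 -0.635] [-0.031  0.074 -0.04 ]
```

View pics/s10.png

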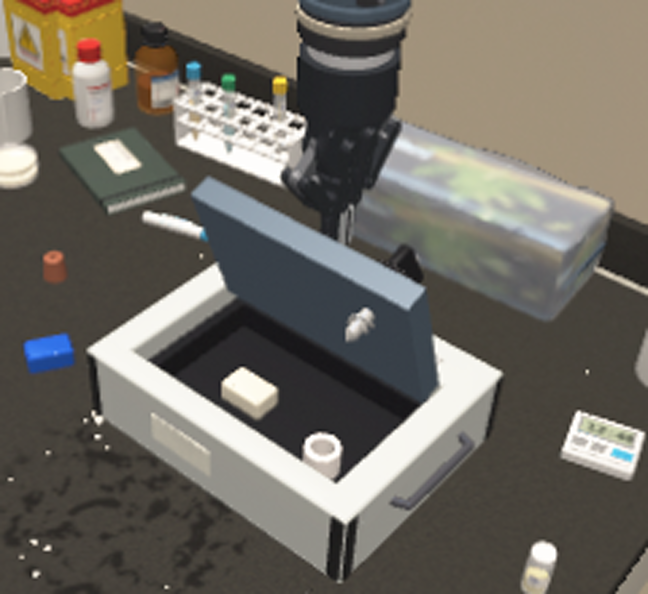

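The hatch is following the finger, now about 1.2 rad. Continuing.

Request:
{"op": "move_arm", "data": {"motion": [[0.0032,0,-0.0079,0,0,0],[0.0037,0,-0.0077,0,0,0],[0.0041,0,-0.0074,0,0,0],[0.0046,0,-0.0071,0,0,0],[0.0051,0,-0.0068,0,0,0],[0.0055,0,-0.0065,0,0,0],[0.0059,0,-0.0061,0,0,0],[0.0063,0,-0.0057,0,0,0],[0.0066,0,-0.0053,0,0,0],[0.007,0,-0.0049,0,0,0]]}}

```text
t: 18.25
ee_pos: [489.7, -24.9, 170.4]
ee_rot: [0.008, 0.707, -0.008, 0.707]
force: [-0.1, -0.6, 0.5]
width: -0.003
```

Request:
{"op": "move_arm", "data": {"motion": [[0.0072,0,-0.0044,0,0,0],[0.0075,0,-0.0039,0,0,0],[0.0078,0,-0.0034,0,0,0],[0.008,0,-0.0029,0,0,0],[0.0081,0,-0.0024,0,0,0],[0.0083,0,-0.0019,0,0,0],[0.0084,0,-0.0014,0,0,0],[0.0075,0,-0.0008,0,0,0],[0.0045,0,-0.0003,0,0,0],[0.0025,0,0,0,0,0]]}}

```text
t: 19.08
ee_pos: [468.7, -24.5, 100.5]
ee_rot: [0.008, 0.707, -0.008, 0.707]
force: [-0.1, 0.6, 0.1]
width: 0.003
```

Run:
```python
from h import *
p,d=camera("scene");cv2.imwrite("pics/s11.png",cv2.resize(p[60:280,160:400,::-1],None,fx=2.7,fy=2.7,interpolation=2))
o=get_obs();print(o['ee_pos'],o['force'],o['torque'])
```

```text
[468.733 -24.46  100.422] [-0.485  0.312 -0.562] [-0.014  0.003  0.008]
```

View pics/s11.png

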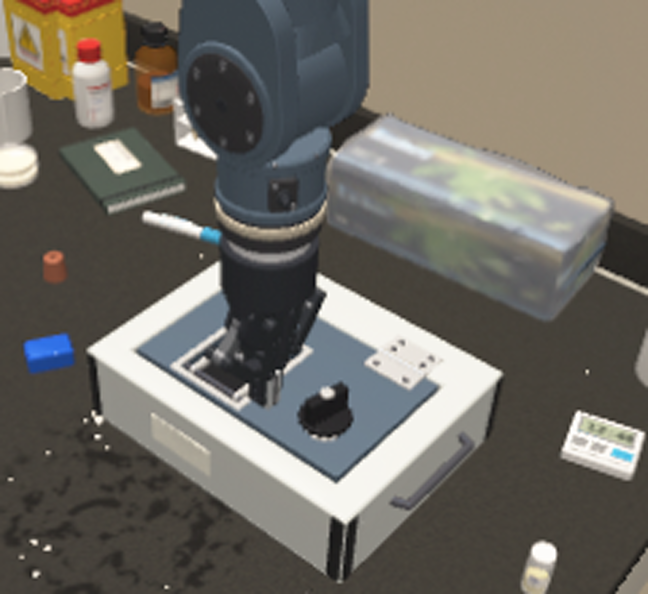

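Request:
{"op": "move_arm", "data": {"motion": [[0.001,0,0,0,0,0],[0.001,0,0,0,0,0],[0.001,0,0,0,0,0],[0.001,0,0,0,0,0],[0.001,0,0,0,0,0],[0.001,0,0,0,0,0],[0,0,0,0,0,0],[0,0,0,0,0,0],[0,0,0,0,0,0],[0,0,0,0,0,0]]}}

```text
t: 19.97
ee_pos: [469.5, -24.5, 98.7]
ee_rot: [0.008, 0.706, -0.008, 0.708]
force: [-13.3, 0.4, 42.7]
width: -0.003
```

The hatch is shut: 43 N reaction with the tip at z 84.7. I'll rise and look at the knob.

Request:
{"op": "move_arm", "data": {"motion": [[-0.01,0,0,0,0,0],[-0.02,0,0,0,0,0],[-0.025,0,0,0,0,0],[-0.025,-0.012,0.002,0,0,0],[-0.025,-0.012,0.002,0,0,0],[0,-0.014,0.003,0,0,0],[0,-0.015,0.003,0,0,0],[0,-0.015,0.002,0,0,0],[0,0,0,0,0,0],[0,0,0,0,0,0]], "hand": 0.3}}

```text
t: 20.8
ee_pos: [479.4, -93.1, 200.4]
ee_rot: [0.009, 0.707, -0.009, 0.707]
force: [0.1, 0.1, -0.1]
width: 0.349
```

Run:
```python
from h import *
o=get_obs();print(o['ee_pos'],o['force'],o['joint_positions'])
i=camera_info("wrist");p,d=camera("wrist");cv2.imwrite("pics/w12.png",p[:,:,::-1]);np.save("pics/w12.npy",d)
for z in (95,120): print(proj(i,[list(c2w([-45,-72,z]))]))
p,d=camera("scene");cv2.imwrite("pics/s12.png",cv2.resize(p[60:280,160:400,::-1],None,fx=2.7,fy=2.7,interpolation=2))
```

```text
[479.437 -93.107 200.415] [ 0.079  0.062 -0.095] [-0.192  0.196 -0.186  1.189  0.     1.404]
[[248.208 179.187]]
[[248.293 188.292]]
```

View pics/w12.png

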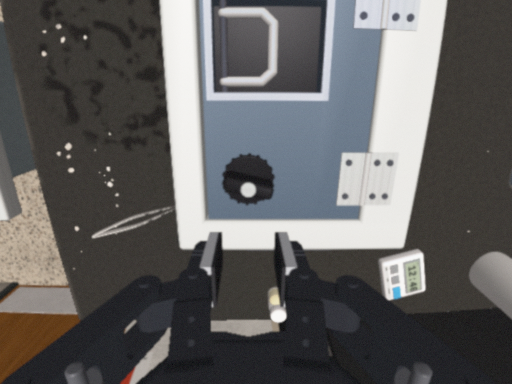

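View pics/s12.png

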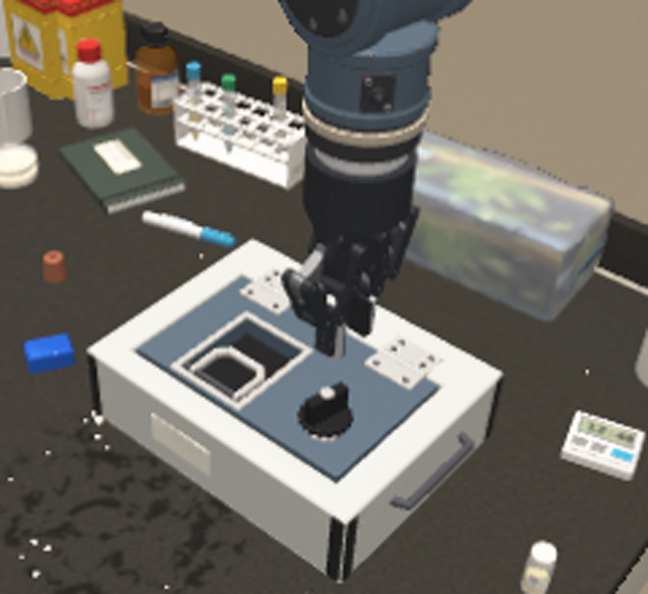

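Run:
```python
from h import *
p=cv2.imread("pics/w12.png")[145:215,210:285]
a=np.clip((p.astype(float)/255)**0.4*255,0,255).astype(np.uint8)
d=np.load("pics/w12.npy")[145:215,210:285]
b=cv2.applyColorMap(np.clip((d-170)*3,0,255).astype(np.uint8),2)
print(d[::6,::6].astype(int))
cv2.imwrite("pics/c12.png",cv2.resize(np.hstack([a,b]),None,fx=5,fy=5,interpolation=2))
```

```text
[[244 243 245 245 243 244 244 245 243 243 242 244 245]
 [246 245 246 245 246 245 246 245 246 246 245 246 245]
 [248 248 248 247 247 232 233 233 232 248 247 248 249]
 [249 249 249 250 234 234 235 235 234 233 251 248 249]
 [251 250 251 237 234 236 237 236 236 235 237 251 251]
 [252 252 237 219 223 228 233 238 236 237 237 253 251]
 [254 254 241 215 214 215 217 219 223 226 233 254 254]
 [256 258 219 216 216 216 216 216 216 215 219 256 257]
 [258 258 258 242 242 217 215 216 218 218 217 257 258]
 [260 259 260 260 244 245 244 244 244 221 259 261 260]
 [261 261 261 262 262 263 248 262 261 261 262 262 263]
 [264 265 263 264 263 264 263 265 264 265 264 265 264]]
```

View pics/c12.png

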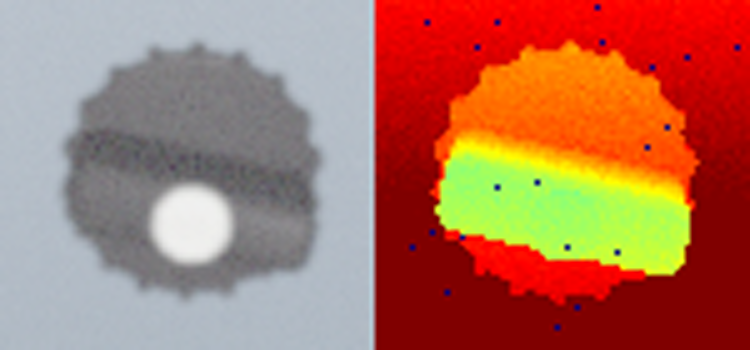

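Run:
```python
from h import *
i=camera_info("wrist");d=np.load("pics/w12.npy");P=cloud(i,d)
w=np.zeros(d.shape,bool);w[145:215,210:285]=1
m=w&(d>150)
Z=P[...,2]; print(np.histogram(Z[m],bins=np.arange(75,130,2)))
t=m&(Z>115); q=P[t].astype(np.float32); print(len(q),q.mean(0),cv2.minAreaRect(q[:,:2]))
f=m&(Z>90)&(Z<102); q=P[f].astype(np.float32); print(len(q),np.median(q,0),cv2.minEnclosingCircle(q[:,:2]))
print(c2w([-45,-72,0]))
```

```text
(array([   0,    0,    0,  670, 2434,   34,    0,    0,    6,   22,   71,
        905,   74,   34,   26,   37,   24,   32,   32,   35,   33,   42,
        124,  482,  113,    0,    0]), array([ 75,  77,  79,  81,  83,  85,  87,  89,  91,  93,  95,  97,  99,
       101, 103, 105, 107, 109, 111, 113, 115, 117, 119, 121, 123, 125,
       127, 129]))Traceback (most recent call last):
  File "<stdin>", line 6, in <module>
cv2.error: OpenCV(4.12.0) /io/opencv/modules/imgproc/src/convhull.cpp:143: error: (-215:Assertion failed) total >= 0 && (depth == CV_32F || depth == CV_32S) in function 'convexHull'
```

Run:
```python
from h import *
i=camera_info("wrist");d=np.load("pics/w12.npy");P=cloud(i,d)
w=np.zeros(d.shape,bool);w[145:215,210:285]=1
m=w&(d>150)
Z=P[...,2]
t=m&(Z>119)&(Z<126); q=P[t][:,:2].astype(np.float32).copy(); print(len(q),q.mean(0),cv2.minAreaRect(q))
f=m&(Z>92)&(Z<102); q=P[f][:,:2].astype(np.float32).copy(); print(len(q),cv2.minEnclosingCircle(q))
print(c2w([-45,-72,0]))
```

```text
719 [479.463 -78.319] ((479.61090087890625, -79.05448150634766), (12.169792175292969, 39.79319763183594), 74.6404800415039)
1093 ((479.60284423828125, -79.32439422607422), 23.28277015686035)
[480.516 -79.92    0.   ]
```

Run:
```python
from h import *
rows([480,-79.4,145],down(74.64),13)
```

```text
x13 [0.00425, 0.00085, 0.00064, -0.10202, -0.0, -2e-05] mm/row 4.386606387064141 deg/row 5.84512324846842
```

Request:
{"op": "move_arm", "data": {"motion": [[0.0043,0.0008,0.0006,-0.102,0,0],[0.0043,0.0008,0.0006,-0.102,0,0],[0.0043,0.0008,0.0006,-0.102,0,0],[0.0043,0.0008,0.0006,-0.102,0,0],[0.0043,0.0008,0.0006,-0.102,0,0],[0.0043,0.0008,0.0006,-0.102,0,0],[0.0043,0.0008,0.0006,-0.102,0,0],[0.0043,0.0008,0.0006,-0.102,0,0],[0.0043,0.0008,0.0006,-0.102,0,0],[0.0043,0.0008,0.0006,-0.102,0,0]]}}

```text
t: 21.73
ee_pos: [481.3, -82.4, 157.1]
ee_rot: [-0.34, 0.62, 0.34, 0.62]
force: [0.2, 0.1, 0.2]
width: 0.348
```

Request:
{"op": "move_arm", "data": {"motion": [[0.0043,0.0008,0.0006,-0.102,0,0],[0.0043,0.0008,0.0006,-0.102,0,0],[0.0043,0.0008,0.0006,-0.102,0,0],[0,0,0,0,0,0],[0,0,0,0,0,0],[0,0,0,0,0,0],[0,0,0,0,0,0],[0,0,0,0,0,0],[0,0,0,0,0,0],[0,0,0,0,0,0]]}}

```text
t: 22.57
ee_pos: [480.1, -80.7, 144.5]
ee_rot: [-0.429, 0.562, 0.428, 0.563]
force: [0.5, 0.1, 0.1]
width: 0.347
```

Run:
```python
from h import *
o=get_obs();print(o['ee_pos'],o['force'],o['width'],o['joint_positions'],R.from_quat(o['ee_rot']).as_matrix()[:,2])
i=camera_info("wrist");p,d=camera("wrist");cv2.imwrite("pics/w13.png",p[:,:,::-1])
rows([480,-79.4,115.5],down(74.64),6)
```

```text
[480.145 -80.696 144.547] [0.463 0.126 0.08 ] 0.3470638994334643 [-0.166  0.231 -0.292  1.048 -0.     0.102] [ 0.266  0.964 -0.   ]
x6 [0.00484, 8e-05, 0.00021, -0.00011, -2e-05, 3e-05] mm/row 4.840603605345924 deg/row 0.006593297013485523
```

View pics/w13.png

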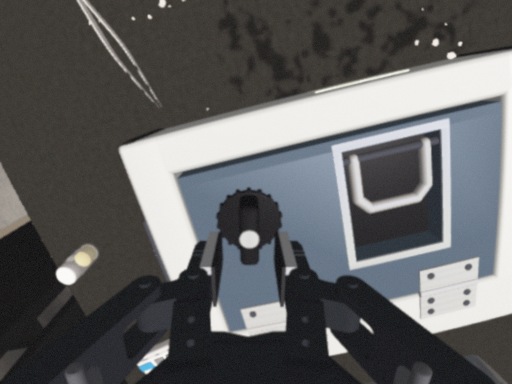

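The wing at (249,230) is centred and parallel between the pads. I'll descend and grip it.

Request:
{"op": "move_arm", "data": {"motion": [[0.0048,0,0.0005,0,0,0],[0.0048,0,0.0005,0,0,0],[0.0048,0,0,0,0,0],[0.0048,0,0,0,0,0],[0.0048,0,0,0,0,0],[0.0048,0,0,0,0,0],[0,0,0,0,0,0],[0,0,0,0,0,0],[0,0,0,0,0,0],[0,0,0,0,0,0]]}}

```text
t: 23.45
ee_pos: [480.5, -79.7, 115.8]
ee_rot: [-0.429, 0.562, 0.429, 0.562]
force: [-0.8, 0.2, 0.6]
width: 0.346
```

Request:
{"op": "move_arm", "data": {"motion": [[0,0,0,0,0,0],[0,0,0,0,0,0],[0,0,0,0,0,0],[0,0,0,0,0,0],[0,0,0,0,0,0],[0,0,0,0,0,0],[0,0,0,0,0,0],[0,0,0,0,0,0],[0,0,0,0,0,0],[0,0,0,0,0,0]], "hand": 1, "force": 60}}

```text
t: 24.28
ee_pos: [480.4, -80.0, 116.0]
ee_rot: [-0.429, 0.562, 0.428, 0.562]
force: [-1.7, -2.2, 6.8]
width: 0.125
```

Run:
```python
from h import *
o=get_obs();print(o['ee_pos'],o['force'],o['torque'],o['width'],R.from_quat(o['ee_rot']).as_matrix()[:,2])
```

```text
[480.448 -80.005 115.984] [-1.741 -2.216  6.83 ] [-0.607  0.414  0.09 ] 0.12546207530934125 [ 0.265  0.964 -0.001]
```

Request:
{"op": "move_arm", "data": {"motion": [[0.001,0,0,0,0,0],[0.001,0,0,0,0,0],[0.001,0,0,0,0,0],[0.001,0,0,0,0,0],[0.001,0,0,0,0,0],[0.001,0,0,0,0,0],[0.001,0,0,0,0,0],[0.001,0,0,0,0,0],[0.001,0,0,0,0,0],[0,0,0,0,0,0]]}}

```text
t: 25.12
ee_pos: [480.6, -80.0, 108.4]
ee_rot: [-0.429, 0.562, 0.428, 0.563]
force: [-7.2, -2.6, 22.4]
width: 0.129
```

Request:
{"op": "move_arm", "data": {"motion": [[0.0005,0,0,0,0,0],[0.0005,0,0,0,0,0],[0.0005,0,0,0,0,0],[0,0,0,0,0,0],[0,0,0,0,0,0],[0,0,0,0,0,0],[0,0,0,0,0,0],[0,0,0,0,0,0],[0,0,0,0,0,0],[0,0,0,0,0,0]]}}

```text
t: 25.95
ee_pos: [480.7, -80.1, 107.8]
ee_rot: [-0.43, 0.562, 0.428, 0.563]
force: [-9.9, -2.2, 33.7]
width: 0.127
```

Run:
```python
from h import *
p,d=camera("scene");cv2.imwrite("pics/s14.png",cv2.resize(p[160:250,220:360,::-1],None,fx=5,fy=5,interpolation=2))
o=get_obs();print(o['ee_pos'],o['force'],o['torque'])
```

```text
[480.716 -80.066 107.841] [-9.641 -0.934 34.584] [-0.315  2.325  0.037]
```

View pics/s14.png

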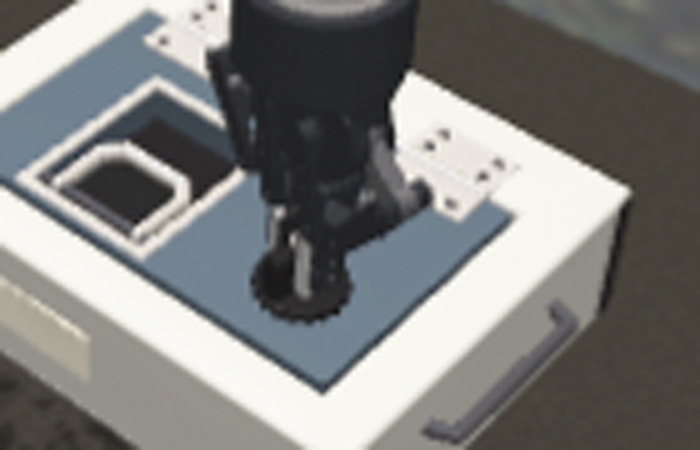

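The knob is bottomed on the uncut plastic with 34 N down force. I'll turn it clockwise.

Request:
{"op": "move_arm", "data": {"motion": [[0,0,0,0.06,0,0],[0,0,0,0.06,0,0],[0,0,0,0.06,0,0],[0,0,0,0.06,0,0],[0,0,0,0.06,0,0],[0,0,0,0.06,0,0],[0,0,0,0.06,0,0],[0,0,0,0.06,0,0],[0,0,0,0.06,0,0],[0.0002,0,0,0.06,0,0]]}}

```text
t: 26.83
ee_pos: [480.5, -80.3, 107.1]
ee_rot: [-0.243, 0.664, 0.241, 0.665]
force: [-9.4, -2.9, 30.8]
width: 0.123
```

Request:
{"op": "move_arm", "data": {"motion": [[0.0001,0,0,0.06,0,0],[0.0002,0,0,0.06,0,0],[0.0001,0,0,0.06,0,0],[0.0002,0,0,0.06,0,0],[0.0001,0,0,0.06,0,0],[0.0002,0,0,0.06,0,0],[0.0001,0,0,0.06,0,0],[0.0002,0,0,0.06,0,0],[0.0001,0,0,0.06,0,0],[0.0002,0,0,0.06,0,0]]}}

```text
t: 27.67
ee_pos: [480.2, -80.5, 106.8]
ee_rot: [-0.036, 0.705, 0.034, 0.707]
force: [-16.3, -3.8, 47.5]
width: 0.12
```

Run:
```python
from h import *
o=get_obs();print(o['ee_pos'],o['force'],o['torque'],o['width'],o['joint_positions'])
p,d=camera("scene");cv2.imwrite("pics/s15.png",cv2.resize(p[160:250,220:360,::-1],None,fx=5,fy=5,interpolation=2))
```

```text
[480.242 -80.513 106.822] [-16.275  -3.777  47.507] [-0.648  3.538  0.043] 0.1199408471237677 [-0.165  0.263 -0.356  0.949 -0.002  1.307]
```

View pics/s15.png

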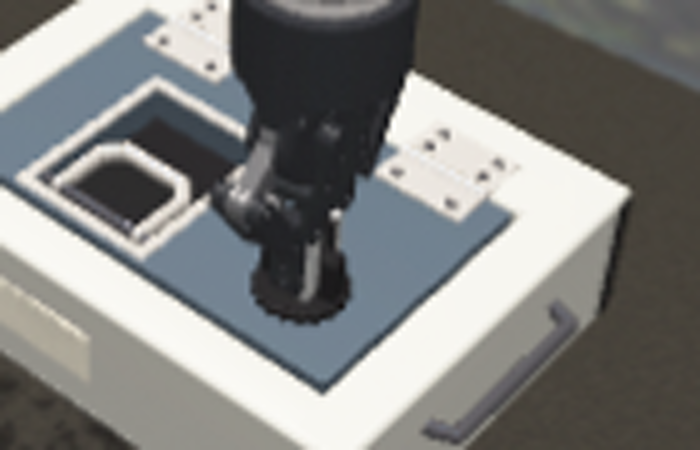

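Request:
{"op": "move_arm", "data": {"motion": [[0,0,0,0.06,0,0],[0,0,0,0.06,0,0],[0,0,0,0.06,0,0],[0,0,0,0.06,0,0],[0,0,0,0.06,0,0],[0,0,0,0.06,0,0],[0,0,0,0.06,0,0],[0,0,0,0.06,0,0],[0,0,0,0,0,0],[0,0,0,0,0,0]]}}

```text
t: 28.55
ee_pos: [479.9, -80.5, 106.8]
ee_rot: [0.132, 0.694, -0.134, 0.695]
force: [-16.9, -2.9, 47.1]
width: 0.123
```

Run:
```python
from h import *
o=get_obs();print(o['ee_pos'],o['force'],o['torque'],o['width'],o['joint_positions'],R.from_quat(o['ee_rot']).as_matrix())
```

```text
[479.937 -80.509 106.843] [-16.902  -2.925  47.133] [-0.66   3.601 -0.033] 0.12342916828673457 [-0.165  0.262 -0.357  0.95  -0.002  1.784] [[ 0.002  0.37   0.929]
 [-0.002  0.929 -0.37 ]
 [-1.    -0.001  0.003]]
```

Request:
{"op": "move_arm", "data": {"motion": [[-0.002,0,0,0,0,0],[-0.002,0,0,0,0,0],[0,0,0,0,0,0],[0,0,0,0,0,0],[-0.006,0,0,0,0,0],[-0.01,0,0,0,0,0],[-0.01,0,0,0,0,0],[-0.01,0,0,0,0,0],[-0.01,-0.005,0,0,0,0],[-0.006,-0.005,0,0,0,0]], "hand": 0.3}}

```text
t: 29.38
ee_pos: [476.9, -89.2, 160.5]
ee_rot: [0.132, 0.694, -0.132, 0.695]
force: [-0.1, 0.1, 0.3]
width: 0.352
```

```bash
cat > knob.py <<'E'
from h import *
import sys
i=camera_info("wrist");p,d=camera("wrist");cv2.imwrite(f"pics/{sys.argv[1]}.png",p[:,:,::-1])
o=get_obs();print(o['ee_pos'],o['force'],R.from_quat(o['ee_rot']).as_matrix()[:,2])
P=cloud(i,d);Z=P[...,2]
m=(np.hypot(P[...,0]-480,P[...,1]+79.5)<26)&(d>0)&(np.arange(384)[:,None]<290)
h,e=np.histogram(Z[m],bins=np.arange(80,128,1.));print({int(a):int(b) for a,b in zip(e,h) if b>20})
top=np.percentile(Z[m],98)
t=m&(Z>top-2.5)&(Z<top+2); q=P[t][:,:2].astype(np.float32).copy(); print(top,len(q),q.mean(0),cv2.minAreaRect(q))
E
python3 knob.py w16
```

```text
[476.952 -90.028 161.175] [ 0.77  -0.608  1.083] [ 0.93  -0.368  0.002]
{82: 120, 83: 411, 84: 141, 89: 128, 90: 736, 91: 668, 92: 124, 111: 31, 112: 56, 113: 147, 114: 294, 115: 292, 116: 126}
197.9539658950337 361 [479.56  -77.121] ((480.7246398925781, -77.60133361816406), (2.826836585998535, 51.77582931518555), 69.2475814819336)
```

View pics/w16.png

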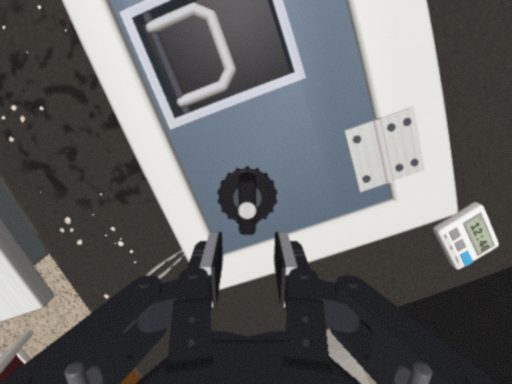

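The flange is now about 7.2 mm lower (measured 90.5 against 97.7 before) and stays down after release, so the thread has bitten. The wing has turned about 1.68 rad, from (247,165) to (247,233) in the image. I'll regrip and drive it home.

Request:
{"op": "move_arm", "data": {"motion": [[0.008,0.005,0,0,0,0],[0.01,0.005,0,0,0,0],[0.01,0,0,0,0,0],[0.01,0,0,0,0,0],[0.008,0,0,0,0,0],[0.005,0,0,0,0,0],[0.003,0,0,0,0,0],[0,0,0,0,0,0],[0,0,0,0,0,0],[0,0,0,0,0,0]]}}

```text
t: 30.27
ee_pos: [479.6, -79.2, 105.4]
ee_rot: [0.133, 0.695, -0.132, 0.694]
force: [-4.7, 2.1, 8.5]
width: 0.348
```

Request:
{"op": "move_arm", "data": {"motion": [[0,0,0,0,0,0],[0,0,0,0,0,0],[0,0,0,0,0,0],[0,0,0,0,0,0],[0,0,0,0,0,0],[0,0,0,0,0,0],[0.0005,0,0,0.02,0,0],[0.0005,0,0,0.04,0,0],[0.0003,0,0,0.05,0,0],[0.0003,0,0,0.05,0,0]], "hand": 1, "force": 60}}

```text
t: 31.1
ee_pos: [480.5, -79.4, 105.3]
ee_rot: [0.189, 0.681, -0.188, 0.682]
force: [-7.6, 2.3, 26.0]
width: 0.126
```

Run:
```python
from h import *
o=get_obs();print(o['ee_pos'],o['force'],o['torque'],o['width'],o['joint_positions'])
```

```text
[480.472 -79.416 105.268] [-7.601  2.297 26.008] [0.414 1.643 0.031] 0.12598276246767706 [-0.164  0.265 -0.357  0.947  0.     1.946]
```

Request:
{"op": "move_arm", "data": {"motion": [[0.0002,0,0,0.05,0,0],[0.0001,0,0,0.05,0,0],[0.0002,0,0,0.05,0,0],[0.0001,0,0,0.05,0,0],[0.0002,0,0,0.05,0,0],[0.0001,0,0,0.05,0,0],[0,0,0,0.05,0,0],[0,0,0,0.03,0,0],[0,0,0,0.02,0,0],[0,0,0,0,0,0]]}}

```text
t: 31.93
ee_pos: [480.7, -79.7, 105.1]
ee_rot: [0.32, 0.63, -0.32, 0.631]
force: [-9.2, 1.7, 31.9]
width: 0.128
```

Run:
```python
from h import *
o=get_obs();print(o['ee_pos'],o['force'],o['torque'],o['width'],o['joint_positions'],R.from_quat(o['ee_rot']).as_matrix()[:,2])
```

```text
[480.696 -79.68  105.119] [-9.221  1.696 31.871] [0.158 1.934 0.033] 0.12761969837029338 [-0.164  0.265 -0.358  0.946 -0.     2.345] [ 0.591 -0.807  0.002]
```

Request:
{"op": "move_arm", "data": {"motion": [[0,0,0,0.03,0,0],[0,0,0,0.03,0,0],[0,0,0,0.03,0,0],[0,0,0,0.03,0,0],[0,0,0,0.03,0,0],[0,0,0,0,0,0],[0,0,0,0,0,0],[0,0,0,0,0,0],[0,0,0,0,0,0],[0,0,0,0,0,0]]}}

```text
t: 32.77
ee_pos: [480.7, -79.8, 105.1]
ee_rot: [0.366, 0.604, -0.366, 0.606]
force: [-8.6, 0.1, 30.7]
width: 0.128
```

Run:
```python
from h import *
o=get_obs();print(o['ee_pos'],o['force'],o['torque'],o['width'],o['joint_positions'],R.from_quat(o['ee_rot']).as_matrix()[:,2])
```

```text
[480.745 -79.759 105.084] [-8.573  0.114 30.731] [ 0.088  1.882 -0.063] 0.12761272882984823 [-0.164  0.265 -0.358  0.945 -0.     2.494] [ 0.465 -0.885  0.002]
```

Request:
{"op": "move_arm", "data": {"motion": [[-0.002,0,0,0,0,0],[-0.002,0,0,0,0,0],[0,0,0,0,0,0],[0,0,0,0,0,0],[-0.006,0,0,0,0,0],[-0.01,0,0,0,0,0],[-0.01,0,0,0,0,0],[-0.01,0,0,0,0,0],[-0.01,-0.005,0,0,0,0],[-0.006,-0.005,0,0,0,0]], "hand": 0.3}}

```text
t: 33.6
ee_pos: [471.5, -84.5, 160.0]
ee_rot: [0.366, 0.605, -0.366, 0.605]
force: [0.6, -0.5, -0.3]
width: 0.349
```

```bash
python3 knob.py w17
python3 - <<'E'
import cv2
a=cv2.imread("pics/w17.png")[120:260,190:310]
cv2.imwrite("pics/c17.png",cv2.resize((255*(a/255.)**.45).astype('uint8'),None,fx=4,fy=4,interpolation=2))
E
```

```text
[470.895 -84.855 160.659] [-0.983  0.103  0.412] [ 0.465 -0.885  0.001]
{82: 126, 83: 407, 84: 179, 87: 38, 88: 363, 89: 843, 90: 276, 91: 64, 92: 83, 110: 35, 111: 80, 112: 224, 113: 350, 114: 194, 115: 48}
197.29799959000934 359 [481.866 -77.889] ((482.0146789550781, -78.43865966796875), (1.9364938735961914, 51.691184997558594), 27.872880935668945)
```

View pics/c17.png

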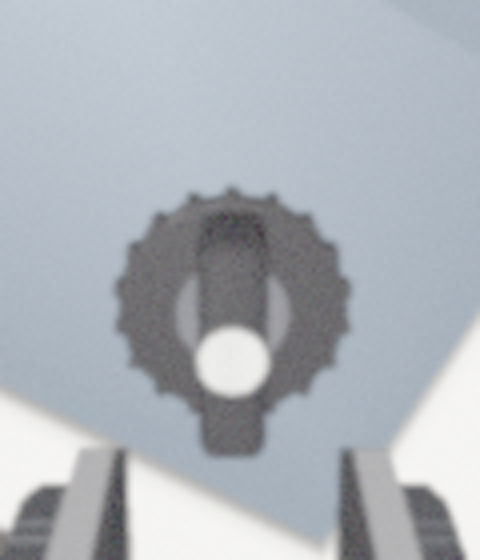

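The flange is at about 8.6 mm down, level with home. I'll regrip and turn a little more to confirm it is tight.

Request:
{"op": "move_arm", "data": {"motion": [[0.008,0.005,0,0,0,0],[0.01,0.005,0,0,0,0],[0.01,0,0,0,0,0],[0.01,0,0,0,0,0],[0.008,0,0,0,0,0],[0.005,0,0,0,0,0],[0.003,0,0,0,0,0],[0,0,0,0,0,0],[0,0,0,0,0,0],[0,0,0,0,0,0]]}}

```text
t: 34.48
ee_pos: [480.5, -79.7, 104.7]
ee_rot: [0.366, 0.605, -0.366, 0.605]
force: [-0.7, -0.6, 0.7]
width: 0.348
```

Request:
{"op": "move_arm", "data": {"motion": [[0,0,0,0,0,0],[0,0,0,0,0,0],[0,0,0,0,0,0],[0,0,0,0,0,0],[0,0,0,0,0,0],[0,0,0,0,0,0],[0,0,0,0,0,0],[0,0,0,0,0,0],[0,0,0,0,0,0],[0,0,0,0,0,0]], "hand": 1, "force": 60}}

```text
t: 35.32
ee_pos: [480.7, -79.5, 105.4]
ee_rot: [0.366, 0.605, -0.365, 0.605]
force: [-0.5, 1.2, 6.4]
width: 0.125
```

Run:
```python
from h import *
o=get_obs();print(o['ee_pos'],o['force'],o['torque'],o['tau'],o['joint_positions'])
```

```text
[480.738 -79.532 105.356] [-0.455  1.238  6.401] [ 0.235  0.076 -0.108] [ -0.463 -48.693  28.624  -0.328  -0.34   -0.047] [-0.164  0.266 -0.356  0.948  0.     2.494]
```

Request:
{"op": "move_arm", "data": {"motion": [[0,0,0,0.03,0,0],[0,0,0,0.03,0,0],[0,0,0,0.03,0,0],[0,0,0,0.03,0,0],[0,0,0,0.03,0,0],[0,0,0,0.03,0,0],[0,0,0,0.03,0,0],[0,0,0,0,0,0],[0,0,0,0,0,0],[0,0,0,0,0,0]]}}

```text
t: 36.15
ee_pos: [480.8, -79.7, 105.4]
ee_rot: [0.427, 0.563, -0.427, 0.564]
force: [0.2, 0.3, 4.7]
width: 0.127
```

Run:
```python
from h import *
o=get_obs();print(o['ee_pos'],o['force'],o['torque'],o['tau'],o['joint_positions'])
```

```text
[480.827 -79.737 105.435] [0.172 0.336 4.747] [-0.024  0.072  0.009] [ -0.104 -48.65   28.416  -0.192   0.034  -0.017] [-0.164  0.266 -0.356  0.948 -0.     2.704]
```

Request:
{"op": "move_arm", "data": {"motion": [[-0.002,0,0,0,0,0],[-0.002,0,0,0,0,0],[0,0,0,0,0,0],[0,0,0,0,0,0],[-0.006,0,0,0,0,0],[-0.01,0,0,0,0,0],[-0.01,0,0,0,0,0],[-0.01,0,0,0,0,0],[-0.01,-0.005,0,0,0,0],[-0.006,-0.005,0,0,0,0]], "hand": 0.3}}

```text
t: 36.98
ee_pos: [470.7, -82.5, 162.1]
ee_rot: [0.427, 0.563, -0.427, 0.564]
force: [-0.6, -0.1, 0.8]
width: 0.349
```

```bash
python3 knob.py w18
python3 - <<'E'
import cv2
a=cv2.imread("pics/w18.png")[120:260,190:310]
cv2.imwrite("pics/c18.png",cv2.resize((255*(a/255.)**.45).astype('uint8'),None,fx=4,fy=4,interpolation=2))
E
```

```text
[469.979 -82.715 162.765] [-0.578 -0.127  1.211] [ 0.27  -0.963  0.001]
{82: 163, 83: 382, 84: 133, 87: 27, 88: 182, 89: 791, 90: 469, 91: 93, 92: 78, 110: 47, 111: 75, 112: 144, 113: 332, 114: 268, 115: 75}
199.5984325359186 355 [482.331 -78.43 ] ((482.4343566894531, -78.78035736083984), (2.2368321418762207, 51.621421813964844), 15.992079734802246)
```

View pics/c18.png

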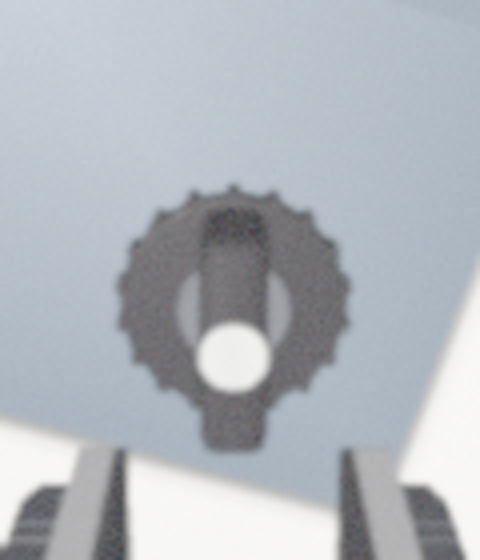

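```bash
cat > knob.py <<'E'
from h import *
import sys
n=sys.argv[1]
i=camera_info("wrist");F=[];
o=get_obs()
p,d=camera("wrist");cv2.imwrite(f"pics/{n}.png",p[:,:,::-1]);np.save(f"pics/{n}.npy",d)
def ana(i,d,row=250):
    P=cloud(i,d);Z=P[...,2]; r=np.hypot(P[...,0]-480,P[...,1]+79.5)
    ok=(d>0)&(np.arange(384)[:,None]<row)
    h=ok&(r>28)&(r<50)&(abs(Z-84)<4)
    A=np.c_[P[h][:,:2],np.ones(h.sum())]; c=np.linalg.lstsq(A,Z[h],rcond=None)[0]
    H=Z-(P[...,0]*c[0]+P[...,1]*c[1]+c[2])   # height above the hatch plane
    f=ok&(r<22)&(H>3)&(H<18); w=ok&(r<26)&(H>22)&(H<45)
    wt=np.percentile(H[w],70); t=w&(abs(H-wt)<3)
    q=P[t][:,:2].astype(np.float32).copy(); print("flange",np.median(H[f]),f.sum(),"wing top",wt,t.sum(),cv2.minAreaRect(q),"hatch z",np.median(Z[h]))
print(o['ee_pos'],"jaw yaw",np.degrees(np.arctan2(*R.from_quat(o['ee_rot']).as_matrix()[[1,0],2])),o['joint_positions'][5])
ana(i,d)
E
python3 knob.py w19
```

```text
[469.979 -82.715 162.765] jaw yaw -74.33433001451985 2.6941636324618283
flange 6.464041789365993 1611 wing top 30.773063926015542 886 ((480.5115966796875, -79.55082702636719), (38.99003219604492, 11.873231887817383), 15.058907508850098) hatch z 83.46726939124576
```

```bash
cat >> knob.py <<'E'
if len(sys.argv)>2:
    Ti=np.linalg.inv(T(o['ee_pos'],R.from_quat(o['ee_rot'])))@T(i['xyz'],R.from_quat(i['attitude']))
    M=T([479.437,-93.107,200.415],R.from_quat(np.array([.009,.707,-.009,.707])))@Ti
    j=dict(i);j['xyz']=M[:3,3];j['attitude']=R.from_matrix(M[:3,:3]).as_quat()
    ana(j,np.load("pics/w12.npy"))
    p,d=camera("scene");cv2.imwrite("pics/s20.png",cv2.resize(p[160:250,220:360,::-1],None,fx=5,fy=5,interpolation=2))
E
python3 knob.py w20 1
```

```text
[470.328 -82.629 162.015] jaw yaw -74.34926960449371 2.6946266042158777
flange 6.463051251500261 1617 wing top 30.795792101833186 885 ((480.5617980957031, -79.53861999511719), (39.23270797729492, 11.791253089904785), 15.057438850402832) hatch z 83.45683478286344
flange 14.650441136931306 998 wing top 38.79389364813045 710 ((479.5818176269531, -79.63119506835938), (12.16623592376709, 39.432373046875), 74.4242172241211) hatch z 83.43935894787445
```

View pics/s20.png

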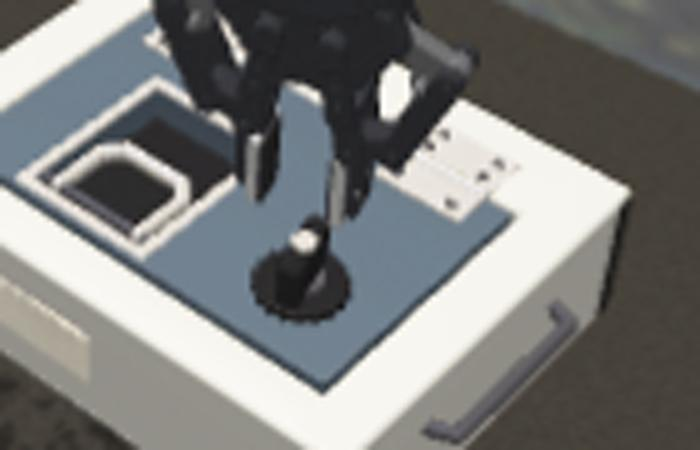

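The wing turned the full 2.61 rad, and the flange measures about 8.1 ± 0.4 mm down. That is just about home, but I felt no clear tightening. I'll regrip, press firmly and turn on while watching the torque.

Request:
{"op": "move_arm", "data": {"motion": [[0.01,0.005,0,0,0,0],[0.01,0.005,0,0,0,0],[0.01,0,0,0,0,0],[0.01,0,0,0,0,0],[0.008,0,0,0,0,0],[0.006,0,0,0,0,0],[0.003,0,0,0,0,0],[0.001,0,0,0,0,0],[0,0,0,0,0,0],[0,0,0,0,0,0]]}}

```text
t: 38.02
ee_pos: [480.1, -79.5, 104.1]
ee_rot: [0.427, 0.563, -0.427, 0.564]
force: [-8.2, 2.1, 24.2]
width: 0.352
```

Request:
{"op": "move_arm", "data": {"motion": [[0,0,0,0,0,0],[0,0,0,0,0,0],[0,0,0,0,0,0],[0,0,0,0,0,0],[0,0,0,0,0,0],[0.001,0,0,0,0,0],[0.001,0,0,0,0,0],[0,0,0,0.02,0,0],[0,0,0,0.02,0,0],[0,0,0,0.02,0,0]], "hand": 1, "force": 60}}

```text
t: 38.85
ee_pos: [481.9, -79.7, 104.7]
ee_rot: [0.445, 0.549, -0.443, 0.552]
force: [-12.1, 3.7, 48.2]
width: 0.127
```

Run:
```python
from h import *
o=get_obs();print(o['ee_pos'],o['force'],o['torque'],o['tau'],o['joint_positions'])
```

```text
[481.867 -79.695 104.732] [-12.14   3.71  48.25] [0.492 2.667 0.072] [ -0.469 -28.745  21.503  -5.509  -0.191  -0.337] [-0.164  0.265 -0.359  0.941  0.     2.765]
```

Request:
{"op": "move_arm", "data": {"motion": [[0,0,0,0.025,0,0],[0,0,0,0.025,0,0],[0,0,0,0.025,0,0],[0,0,0,0.025,0,0],[0,0,0,0.025,0,0],[0,0,0,0.025,0,0],[0,0,0,0.025,0,0],[0,0,0,0.025,0,0],[0,0,0,0,0,0],[0,0,0,0,0,0]]}}

```text
t: 39.68
ee_pos: [481.9, -80.1, 104.7]
ee_rot: [0.498, 0.502, -0.496, 0.505]
force: [-12.0, 1.0, 48.7]
width: 0.126
```

Run:
```python
from h import *
o=get_obs();print(o['ee_pos'],o['force'],o['torque'],o['tau'],o['joint_positions'])
```

```text
[481.892 -80.057 104.723] [-12.027   0.964  48.675] [ 0.196  2.61  -0.037] [  0.387 -28.86   21.392  -5.38    0.305   0.05 ] [-0.164  0.265 -0.359  0.941 -0.001  2.964]
```

Request:
{"op": "move_arm", "data": {"motion": [[-0.002,0,0,0,0,0],[-0.002,0,0,0,0,0],[0,0,0,0,0,0],[0,0,0,0,0,0],[-0.006,0,0,0,0,0],[-0.01,0,0,0,0,0],[-0.01,0,0,0,0,0],[-0.01,0,0,0,0,0],[-0.01,-0.005,0,0,0,0],[-0.006,-0.005,0,0,0,0]], "hand": 0.3}}

```text
t: 40.52
ee_pos: [470.2, -79.8, 157.7]
ee_rot: [0.497, 0.503, -0.497, 0.503]
force: [-0.2, -1.1, 0.6]
width: 0.347
```

```bash
python3 knob.py w21
python3 - <<'E'
import cv2
a=cv2.imread("pics/w21.png")[120:260,190:310]
cv2.imwrite("pics/c21.png",cv2.resize((255*(a/255.)**.45).astype('uint8'),None,fx=4,fy=4,interpolation=2))
E
```

```text
[470.233 -79.842 157.735] jaw yaw -89.22678168261776 2.9599756483146447
flange 6.295523712165448 1705 wing top 30.575742157847685 913 ((480.6682434082031, -79.49273681640625), (39.140647888183594, 11.853514671325684), 0.21067966520786285) hatch z 83.43556640545205
```

View pics/c21.png

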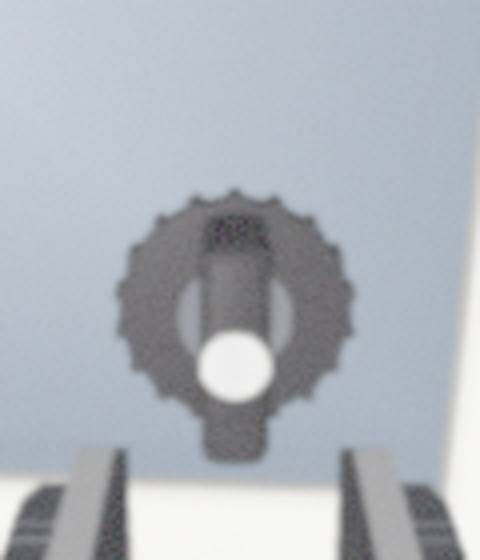

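Run:
```python
from h import *
rows([479.4,-93.1,200.4],down(-1.46),14)
```

```text
x14 [-0.003, -0.0001, 0.0013, -0.10942, 3e-05, -1e-05] mm/row 3.2709433656817786 deg/row 6.269504525759581
```

Request:
{"op": "move_arm", "data": {"motion": [[-0.003,-0.0001,0.0013,-0.1094,0,0],[-0.003,-0.0001,0.0013,-0.1094,0,0],[-0.003,-0.0001,0.0013,-0.1094,0,0],[-0.003,-0.0001,0.0013,-0.1094,0,0],[-0.003,-0.0001,0.0013,-0.1094,0,0],[-0.003,-0.0001,0.0013,-0.1094,0,0],[-0.003,-0.0001,0.0013,-0.1094,0,0],[-0.003,-0.0001,0.0013,-0.1094,0,0],[-0.003,-0.0001,0.0013,-0.1094,0,0],[-0.003,-0.0001,0.0013,-0.1094,0,0]]}}

```text
t: 41.4
ee_pos: [475.0, -91.1, 186.8]
ee_rot: [0.16, 0.689, -0.161, 0.688]
force: [-0.3, -0.3, -0.3]
width: 0.35
```

Request:
{"op": "move_arm", "data": {"motion": [[-0.003,-0.0001,0.0013,-0.1094,0,0],[-0.003,-0.0001,0.0013,-0.1094,0,0],[-0.003,-0.0001,0.0013,-0.1094,0,0],[-0.003,-0.0001,0.0013,-0.1094,0,0],[0,0,0,0,0,0],[0,0,0,0,0,0],[0,0,0,0,0,0],[0,0,0,0,0,0],[0,0,0,0,0,0],[0,0,0,0,0,0]]}}

```text
t: 42.23
ee_pos: [480.2, -93.0, 198.8]
ee_rot: [0.009, 0.707, -0.009, 0.707]
force: [1.1, 1.0, 0.1]
width: 0.35
```

```bash
python3 knob.py w22 1
python3 - <<'E'
import cv2
a=cv2.imread("pics/w22.png")[120:260,190:310]
cv2.imwrite("pics/c22.png",cv2.resize((255*(a/255.)**.45).astype('uint8'),None,fx=4,fy=4,interpolation=2))
E
```

```text
[480.181 -92.973 198.793] jaw yaw -1.5352176882131625 1.406400944684807
flange 6.328272112761653 1059 wing top 30.5146361938714 667 ((479.7375183105469, -79.81673431396484), (39.70460510253906, 12.240362167358398), 0.885974109172821) hatch z 83.58238204806878
flange 14.649732441937047 1008 wing top 38.794976008141475 710 ((480.0048522949219, -79.9593276977539), (12.167143821716309, 39.43159866333008), 74.4495849609375) hatch z 83.56754154210137
```

View pics/c22.png

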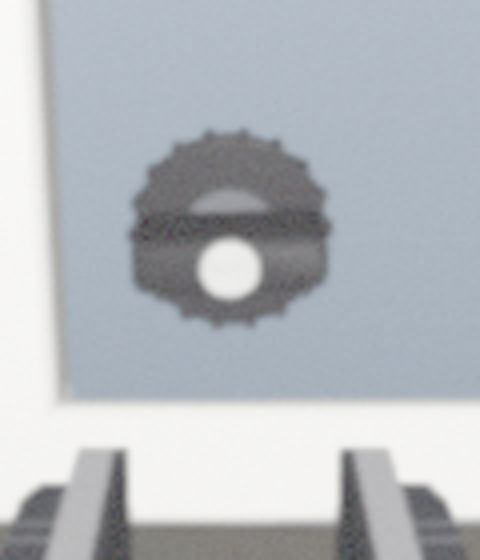

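View pics/s20.png

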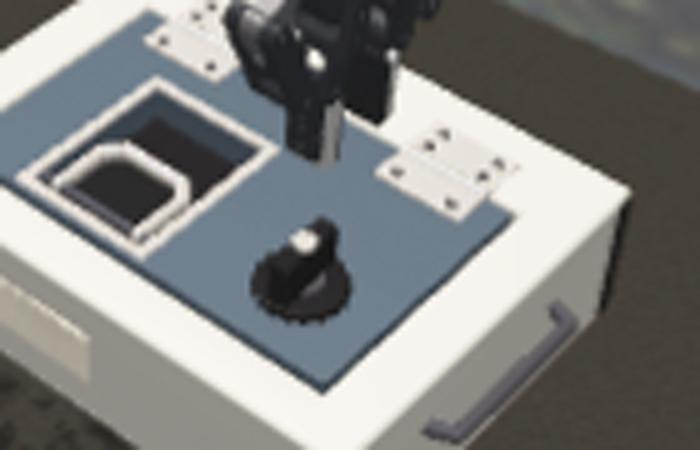

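In the same view, feed measures about 8.3 mm. I may have tugged the knob up slightly by lifting while the fingers were still opening. I'll regrip, press and turn, then open fully before lifting.

Run:
```python
from h import *
rows([480.3,-79.6,140],down(90.4),14)
```

```text
x14 [0.0042, 0.0008, 0.00071, -0.11458, -2e-05, -1e-05] mm/row 4.33587991574046 deg/row 6.565035342497246
```

Request:
{"op": "move_arm", "data": {"motion": [[0.0042,0.0008,0.0007,-0.1146,0,0],[0.0042,0.0008,0.0007,-0.1146,0,0],[0.0042,0.0008,0.0007,-0.1146,0,0],[0.0042,0.0008,0.0007,-0.1146,0,0],[0.0042,0.0008,0.0007,-0.1146,0,0],[0.0042,0.0008,0.0007,-0.1146,0,0],[0.0042,0.0008,0.0007,-0.1146,0,0],[0.0042,0.0008,0.0007,-0.1146,0,0],[0.0042,0.0008,0.0007,-0.1146,0,0],[0.0042,0.0008,0.0007,-0.1146,0,0]]}}

```text
t: 43.17
ee_pos: [482.6, -83.1, 156.7]
ee_rot: [-0.377, 0.598, 0.377, 0.598]
force: [1.0, 0.5, 0.1]
width: 0.349
```

Request:
{"op": "move_arm", "data": {"motion": [[0.0042,0.0008,0.0007,-0.1146,0,0],[0.0042,0.0008,0.0007,-0.1146,0,0],[0.0042,0.0008,0.0007,-0.1146,0,0],[0.0042,0.0008,0.0007,-0.1146,0,0],[0.007,0,0,0,0,0],[0.007,0,0,0,0,0],[0.007,0,0,0,0,0],[0.007,0,0,0,0,0],[0.005,0,0,0,0,0],[0.002,0,0,0,0,0]]}}

```text
t: 44.0
ee_pos: [480.0, -79.6, 104.3]
ee_rot: [-0.501, 0.499, 0.502, 0.498]
force: [-4.8, 1.4, 15.2]
width: 0.351
```

Run:
```python
from h import *
o=get_obs();print(o['ee_pos'],o['force'],o['torque'],o['width'],o['joint_positions'],R.from_quat(o['ee_rot']).as_matrix()[:,2])
```

```text
[479.983 -79.64  104.321] [-4.751  1.39  15.185] [ 0.366  0.96  -0.002] 0.3507550647364736 [-0.164  0.267 -0.358  0.947 -0.    -0.171] [-0.007  1.     0.   ]
```

Request:
{"op": "move_arm", "data": {"motion": [[0,0,0,0,0,0],[0,0,0,0,0,0],[0,0,0,0,0,0],[0,0,0,0,0,0],[0.001,0,0,0,0,0],[0.001,0,0,0,0,0],[0.0005,0,0,0.03,0,0],[0,0,0,0.03,0,0],[0,0,0,0.03,0,0],[0,0,0,0.03,0,0]], "hand": 1, "force": 60}}

```text
t: 44.83
ee_pos: [480.8, -80.0, 105.1]
ee_rot: [-0.472, 0.527, 0.47, 0.528]
force: [-10.2, -0.0, 31.6]
width: 0.124
```

Run:
```python
from h import *
o=get_obs();print(o['ee_pos'],o['force'],o['torque'],o['tau'][5],o['width'],o['joint_positions'][5])
```

```text
[480.819 -80.049 105.124] [-10.247  -0.016  31.625] [-0.141  2.035  0.092] -0.5095938965678215 0.12433170571417367 -0.05021494831239305
```

Request:
{"op": "move_arm", "data": {"motion": [[0,0,0,0.03,0,0],[0,0,0,0.03,0,0],[0,0,0,0.03,0,0],[0,0,0,0.03,0,0],[0,0,0,0.03,0,0],[0,0,0,0.03,0,0],[0,0,0,0.03,0,0],[0,0,0,0.03,0,0],[0,0,0,0.03,0,0],[0,0,0,0.03,0,0]]}}

```text
t: 45.67
ee_pos: [480.8, -80.3, 105.1]
ee_rot: [-0.387, 0.592, 0.385, 0.593]
force: [-9.1, -1.3, 31.8]
width: 0.127
```

Run:
```python
from h import *
o=get_obs();print(o['ee_pos'],o['force'],o['torque'],o['tau'][5],o['width'],o['joint_positions'][5])
```

```text
[480.799 -80.26  105.141] [-9.082 -1.291 31.778] [-0.351  2.03   0.114] -0.5045179277658463 0.12657562603191236 0.24980279982383516
```

Request:
{"op": "move_arm", "data": {"motion": [[0,0,0,0,0,0],[0,0,0,0,0,0],[0,0,0,0,0,0],[0,0,0,0,0,0],[-0.008,0,0,0,0,0],[-0.01,0,0,0,0,0],[-0.012,0,0,0,0,0],[-0.012,0,0,0,0,0],[-0.012,-0.005,0,0,0,0],[-0.006,-0.005,0,0,0,0]], "hand": 0.3}}

```text
t: 46.5
ee_pos: [490.0, -83.7, 164.0]
ee_rot: [-0.387, 0.591, 0.387, 0.592]
force: [0.6, -0.1, -0.3]
width: 0.349
```

```bash
python3 knob.py w23
```

```text
[489.985 -83.747 164.013] jaw yaw 66.36688893040078 0.24319485735686497
flange 6.227971016171757 1582 wing top 30.445737834789487 880 ((479.56439208984375, -80.01976013183594), (11.889815330505371, 39.49614334106445), 66.83158111572266) hatch z 83.64829575642264
```

View pics/w23.png

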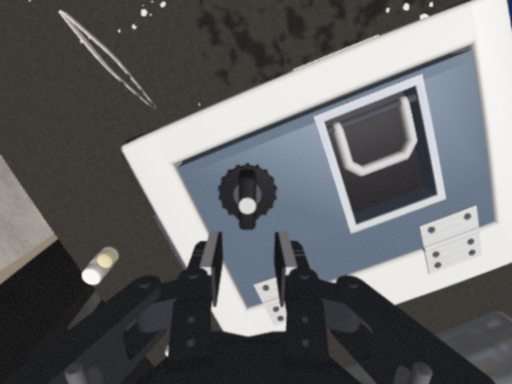

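The wing followed the fingers again, and the feed measures 8.4 mm. It no longer advances at the thread pitch, so the flange is seated. I'll retreat and do a final check.

Request:
{"op": "move_arm", "data": {"motion": [[-0.02,0,0,0,0,0],[-0.025,0,0,0,0,0],[-0.025,0,0,0,0,0],[-0.025,0,0,0,0,0],[-0.025,0.01,0,0,0,0],[-0.01,0.02,0,0,0,0],[0,0.02,0,0,0,0],[0,0.02,0,0,0,0],[0,0,0,0,0,0],[0,0,0,0,0,0]]}}

```text
t: 47.38
ee_pos: [424.9, -55.4, 292.6]
ee_rot: [-0.387, 0.592, 0.387, 0.592]
force: [0.3, 0.2, 0.3]
width: 0.347
```

Run:
```python
from h import *
o=get_obs();print(o['t'],o['ee_pos'],o['force'])
p,d=camera("scene");cv2.imwrite("pics/s24.png",p[:,:,::-1]);
cv2.imwrite("pics/s24c.png",cv2.resize(p[130:280,180:360,::-1],None,fx=4,fy=4,interpolation=2))
a=np.load("pics/scene0_rgb.npy").astype(int); df=(abs(a-p).max(2)>50).astype(np.uint8)
n,l,st,c=cv2.connectedComponentsWithStats(df)
for k in range(1,n):
    if st[k,4]>15: print(st[k],c[k])
```

```text
47.3833 [424.95  -55.42  292.556] [0.278 0.217 0.257]
[ 219    0   85   63 3509] [259.773  26.704]
[ 236   60   49   70 1809] [258.637  95.029]
[   0   66   30   76 1266] [ 10.759 108.156]
[272 125   6   5  21] [274.571 127.19 ]
[280 127   3  10  23] [280.739 131.13 ]
[248 136  21  28 179] [258.397 154.307]
[   0  151   66  117 4391] [ 24.233 212.862]
[ 42 169   5  12  23] [ 43.435 174.348]
[138 170  18  13 205] [146.312 176.112]
[273 202  16   9  59] [281.373 206.068]
[270 217  20   8  56] [279.536 221.357]
[  83  248   52   80 1851] [109.59  285.863]
[ 44 316  42  27 138] [ 63.855 326.529]
[  0 329  28  55 984] [ 10.423 362.336]
[ 33 333  86  51 567] [ 81.958 367.917]
[ 61 335  16  12  25] [ 68.96 339.56]
```

View pics/s24.png

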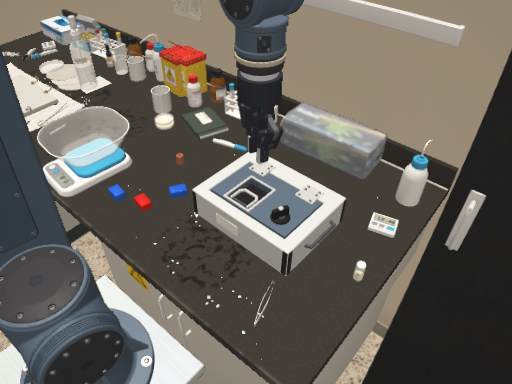

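View pics/s24c.png

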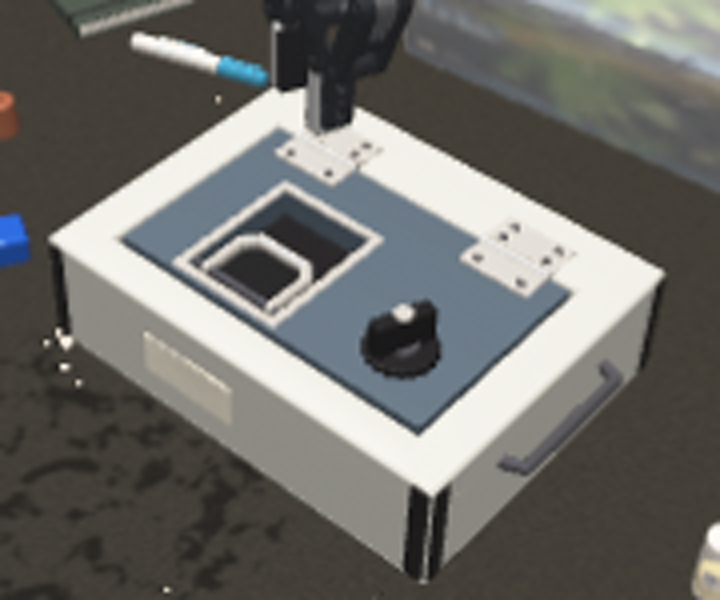

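The final scene shows the hatch flush, the ring flat and the flange on the hatch at (281,215). The light gap under the flange is gone, and besides the arm only the block and the knob have changed. I'm handing it in.

```bash
python3 -c "
from rig import *
print(job_done(), get_obs()['t'])"
```

```text
the job is handed in; nothing more can be done
the job is handed in; nothing more can be done
```

The block is packed and the case is shut and screwed down, handed in at about 47 s of the 72 s allowed. Two checks on the screw did not fully agree.

**What I did:**
- **Hatch and block:** I flipped up the ring and opened the hatch by it to about 1.75 rad. The cream block was laid flat in the foam bay, about 9 mm back from the suggested point so the fingers cleared the front wall. I then shut the hatch with the fingertips.
- **Screw:** I pressed the knob down with about 34 N and turned it clockwise until the thread bit. I kept turning in several grips.

**What the last checks showed:**
- **Closed up:** The hatch is flush, the ring lies flat, and the gap under the flange is gone.
- **Other things:** Comparing the first and last scene pictures, only the arm, the block and the knob have changed.

**What disagreed:**
- **Feed depth:** It measured 8.3 to 8.4 mm against 8.6 mm for fully home. I put the difference down to depth-measurement error. The flange stays down when let go, and it stopped advancing with more turning.
- **Tightness:** I felt no sharp tightening at 2.45 rad. The wing kept turning at only about 0.1 N m, to about 3.3 rad measured from where it started. I counted it as home from its height and the missing gap, not from the torque.

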